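Hang the rinsed brush caddies on the drying stand and restart its blower

ROBOT

A 7-joint arm with a two-finger parallel gripper is mounted at the origin on the work surface. World frame = base frame: x ahead of the robot, y to its left, z up, the work surface at z = 0. Lengths are in m, angles in rad, forces in N, time in s.
With the tool pointing down it reaches from about 0.4 to 0.9 m from the base axis. Payload 5.5 kg.
Tool frame: the origin (TCP) lies midway between the tips of the shut fingers; the grasp point (between the pads) lies 19 mm behind it; z points along the fingers, y is the line along which they close (so a half turn about z gives the same grasp; the last joint's range is limited). The gripper opens to 85 mm and grips with 20 to 120 N. Pads are 22 mm wide; open, the fingers measure 114 mm over their backs; the gripper's body (76 mm by 85 mm) begins 54 mm behind the grasp point. The pads swing forward as they close: fully open they stand 13 mm farther back than shut.
Start: joints at [-1.037, 0.501, -0.427, 1.55, 0.221, 1.138, -0.21], TCP at [0.174, 0.626, 0.231] pointing down, gripper open.
Joint ranges: [-2.88, 2.88], [-0.31, 2.03], [-1.54, 1.56], [0.2, 2.42], [-1.41, 4.55], [0.19, 2.02], [-2.57, 2.57]. Speed limits (rad/s): [2.57, 2.57, 3.14, 3.14, 3.14, 3.14, 3.14].

INTERFACE

Orientations are given as a 3x3 rotation matrix whose columns are the frame's x, y, z axes.
In Python, from cell import * gives the robot as it stands.
- The arm moves only by the shell command python3 -m jog 'ROWS' [FORCE]. ROWS is JSON, a list of rows, each a list of 5 numbers: the opening, from 0 (shut) to 1 (fully open), then the shift along the tool's x, y, z in m, then the turn about the tool's z in degrees. In form: [[claw, dx, dy, dz, yaw], ...]. A call has 1 to 10 rows; each row is the pose to reach, as a shift and turn from the pose commanded when the call began, along the tool's axes at that moment; what a row does not reach only later rows make up. A row lasts 1/8 s, in which the tool goes at most 62.5 mm and 10.7 degrees, less where a joint would pass 70% of its speed; a pose out of reach is approached as far as the arm can. A call with a gripper value outside its range is refused whole. The fingers move at their own pace and stop on an object; FORCE is the grip in N (left out, the last holds). Time passes only in rows, so rows that repeat a pose let the fingers close. It gives the time, the measured TCP pose, the force, the opening and the grip force at its end, in the units of the state.
- sense(): the state, without advancing time (a new reading comes with each control period).
- read_camera(name): name is "side" or "top" or "wrist"; returns a dict with "img" (384x512x3 uint8, blue, green, red), "z_map" (384x512 float32, m along the optical axis (not along the pixel's ray), 0 where there is no reading), "camera_matrix" (3x3 intrinsics, pixels), "k1" (the pictures are not rectified: a ray, as slopes to the right and down, at radius r is drawn at 1 + k1 r^2 times it, then the intrinsics apply), "R" (3x3) and "t" (3): a world point X has camera coordinates R X + t. Camera axes: x right, y down, z forward; pixel columns grow to the right and rows downward; lengths in m; the calibration is good to about 2 mm. A picture is of the moment at which its call begins.
- hand_in(): hands the job in; it is judged then, once.
Trained networks look in the newest picture that a camera, given by its name, has taken for a name from the list of things; names that differ only in an ending like _2 or _b are one class to them, and where a whole thing is asked for, a point or a joint stands for the part that bears it (a point fixed in the world has none). Each returns a list of dicts, best first, with "p" (0 to 1); they miss things now and then, are a little off and sometimes report something else, mostly with a low value. They report only what shows in the picture. A call takes as long as a camera call. They do not tell look-alikes from the thing itself.
- recognise(camera, query): "xyz" ([x, y, z] in m, in the coordinates of the camera as it stood for that picture, good to about 4 mm: the middle of the surface that is visible of it).
- landmark_of(camera, query): "xyz" ([x, y, z] in m, in the coordinates of the camera as it stood for that picture, good to about 4 mm: a listed point, or the origin of a listed thing).
The state is a dict: "clock": time; "joints": joint angles; "joint_velocities": joint speeds; "tau": joint torques, N m; "eef_pos": TCP position; "ee_rot": TCP orientation; "ft_force": force on the tool from outside, world axes, zero at the start; "ft_torque": the same for the moment, N m; "width": opening from 0.0 (shut) to 1.0 (fully open); "gripper_force": force on a finger pad.
Only numpy, scipy, OpenCV 4.12 (cv2) and the standard library are available. Lean on these libraries where they do the work, as an engineer would, in place of code of your own. Each camera call takes 0.05 s, during which the arm holds its last target. There are 200 camera calls.

TASK

The drying stand's blower is running: first switch it off at the lever-lock toggle (lift the lock collar, swing the lever right over to the other side, and let the collar drop back down to lock it). With the blower off, hang every brush caddy that is on the table by its handle on the stand's hooks, one to a hook, and only when all are hanging still switch the blower back on and leave the lever locked; leave the other things on the table where they are.

Things in the scene. Friction and masses are not known exactly. Their poses are not given: they have to be found in the camera images.
- lever (a joint): toggle lever of the grey switch box, rad: +0.42 = ON (leans to the box's +x side), -0.42 = OFF (leans to its -x side), 0 = upright. It turns about the box's level y axis through switch_pivot and stays where left. At either end it is locked (0.05 rad of play): a cross pin on its collar sits behind the steel hump of the gate plates
- collar (a joint): lift of the lock collar along the lever, m: 0 = down (locking), 0.012 = fully up. A spring holds it down (3 N at rest, 6 N fully up). From a locked end it must be lifted 0.009 or more, away from the pivot, and kept up while the lever is swung across; let go at the other end it springs down and locks there
- switch_pivot (a point): on the lever's turning axis, mid switch box (fixed grey box 120 x 100 x 50 mm high), 35 mm above the table. Axes of the box: z up, x = where the lever leans when ON, y = turning axis. Lever: 10 mm rod with an 18 mm black ball, its top 113 mm from the pivot. Steel gate plates beside it reach 46 mm above the pivot, within x +-30, y +-16 mm
- collar_grip (a point): centre of the collar's grip ring, on the lever's axis 75 mm from the pivot when down; z points along the lever to its ball end. The grip ring is a ribbed aluminium disc, diameter 30 mm, 18 mm high (66 to 84 mm from the pivot); below it a sleeve of 20 mm diameter leads down to the cross pin 45 mm from the pivot
- hook0 (a point): hook at the stand's -y end of the drying stand: seat point on top of its prong, 249 mm above the table. Stand's axes: z up, the hook points to -x. Prong: 8 mm round bar, level from 25 mm before (-x) to 40 mm behind the seat; upturned tip ends 36 mm before it, 17 mm above it. Crossbar 70 mm behind, 6 mm lower. Hooks 130 mm apart. Blower 130 mm high behind
- hook1 (a point): middle hook of the drying stand: seat point on top of its prong, 249 mm above the table. Stand's axes: z up, the hook points to -x. Prong: 8 mm round bar, level from 25 mm before (-x) to 40 mm behind the seat; upturned tip ends 36 mm before it, 17 mm above it. Crossbar 70 mm behind, 6 mm lower. Hooks 130 mm apart. Blower 130 mm high behind
- hook2 (a point): hook at the stand's +y end of the drying stand: seat point on top of its prong, 249 mm above the table. Stand's axes: z up, the hook points to -x. Prong: 8 mm round bar, level from 25 mm before (-x) to 40 mm behind the seat; upturned tip ends 36 mm before it, 17 mm above it. Crossbar 70 mm behind, 6 mm lower. Hooks 130 mm apart. Blower 130 mm high behind
- caddy0: brush caddy: open tin box 70 (x) x 84 (y) x 60 mm high; rigid upright handle over its middle in the y-z plane: two uprights carry a wooden grip 12 (x) x 60 (y) x 30 mm high, 110 to 140 mm above the underside; hand hole under it 44 mm wide (y), open from 60 to 110 mm. Origin: centre of the underside, z up. 0.2 kg. Same both ways round. May be absent
- eye0 (a point): on caddy0: middle of the hand hole's upper edge (underside of the wooden grip), 110 mm above the caddy's underside; this edge rests on the prong when hung
- caddy1: brush caddy: open tin box 70 (x) x 84 (y) x 60 mm high; rigid upright handle over its middle in the y-z plane: two uprights carry a wooden grip 12 (x) x 60 (y) x 30 mm high, 110 to 140 mm above the underside; hand hole under it 44 mm wide (y), open from 60 to 110 mm. Origin: centre of the underside, z up. 0.2 kg. Same both ways round. May be absent
- eye1 (a point): on caddy1: middle of the hand hole's upper edge (underside of the wooden grip), 110 mm above the caddy's underside; this edge rests on the prong when hung
- caddy2: brush caddy: open tin box 70 (x) x 84 (y) x 60 mm high; rigid upright handle over its middle in the y-z plane: two uprights carry a wooden grip 12 (x) x 60 (y) x 30 mm high, 110 to 140 mm above the underside; hand hole under it 44 mm wide (y), open from 60 to 110 mm. Origin: centre of the underside, z up. 0.2 kg. Same both ways round. May be absent
- eye2 (a point): on caddy2: middle of the hand hole's upper edge (underside of the wooden grip), 110 mm above the caddy's underside; this edge rests on the prong when hung
- stone: bystander: grey stone 72 mm across, 40 mm high, among the caddies; origin: centre of its underside
- palette: bystander: white paint palette 100 x 145 x 12 mm, under the hooks; origin: centre of its underside
- cup: bystander: clear cup 76 mm across, 70 mm high; origin: centre of its underside
- jar1: bystander: paint jar 66 mm across, 85 mm high; origin: centre of its underside
- jar2: bystander: glass jar 56 mm across, 75 mm high; origin: centre of its underside
- brush: bystander: paint brush 200 mm long; origin: middle of its length
- glue: bystander: glue bottle 52 mm across, 130 mm high; origin: centre of its underside
Not all that is in view belongs to the job. Leave any orange look-alike of the caddy0 alone.

How it is judged:
By the outcome, as a careful person would: the job done as asked, in the order asked, and still so for the second after the job is handed in, with the robot touching nothing.
Of caddy0, caddy1, caddy2 only 2 to 3 are there at a start; the rules pass over those that are not, and their reading is None.
At some moment in a run one of caddy0, caddy1, caddy2 may be knocked a few centimetres aside while the robot is not near it.
It also fails if it takes over 210 s, if anything falls off the work surface, if the arm or the gripper's body presses on something with over 40 N, if the wrist force passes 120 N, or if a joint passes its speed limit or range.

## Working session

There is one attempt and no reset: what is moved stays moved. The work goes in short steps, Python scripts to look and compute and a shell command to move; the robot and the scene stay as the last step left them, time stands still between calls to the robot, and variables do not carry over. Pictures are saved under pics/ and viewed, at most 14 in all, crops included, and the job is handed in when it is done.

```bash
ls; mkdir -p pics
cat > h.py <<'E'
from cell import *
import numpy as np, cv2
def cam(name,save=None):
    c=read_camera(name)
    if save: cv2.imwrite('pics/'+save+'.png',c["img"])
    return c
def w(c,p): return c["R"].T@(np.array(p)-c["t"])
def px(c,X):
    p=c["R"]@np.array(X)+c["t"]; s=p[:2]/p[2]; s=s*(1+c["k1"]*(s@s)); K=c["camera_matrix"]
    return np.round([K[0,0]*s[0]+K[0,2],K[1,1]*s[1]+K[1,2]]).astype(int)
def cloud(c):
    K=c["camera_matrix"]; h,wd=c["z_map"].shape
    u,v=np.meshgrid(np.arange(wd),np.arange(h)); a=(u-K[0,2])/K[0,0]; b=(v-K[1,2])/K[1,1]
    x,y=a.copy(),b.copy()
    for _ in range(8):
        f=1+c["k1"]*(x*x+y*y); x,y=a/f,b/f
    z=c["z_map"]; P=np.stack([x*z,y*z,z],-1)
    return (P-c["t"])@c["R"]
E
python3 - <<'E'
from h import *
np.set_printoptions(precision=3,suppress=True)
s=sense(); print(s["clock"],s["eef_pos"],s["ee_rot"].tolist() if hasattr(s["ee_rot"],'tolist') else s["ee_rot"],s["ft_force"])
for n in ["side","top"]:
    c=cam(n,n+"0"); print(n,"cam pos",-c["R"].T@c["t"])
    for q in ["switch_pivot","collar_grip","hook0","hook1","hook2","caddy0","caddy1","caddy2","eye0","stone","palette","cup","jar1","jar2","brush","glue"]:
        for d in landmark_of(n,q)[:4]: 
            X=w(c,d["xyz"]); print(q,round(d["p"],2),X,px(c,X))
E
```

```text
pics
0.0 [0.174 0.626 0.23 ] [[-0.9635686497200089, 0.26746052006791365, -0.0005722602205524757], [0.26746112953460216, 0.9635667404669144, -0.0019185551961497427], [3.827314487545471e-05, -0.002001717004744118, -0.9999979958300913]] [0.551 0.067 0.098]
side cam pos [ 0.48  -1.124  1.066]
switch_pivot 0.9 [0.535 0.315 0.036] [253 167]
collar_grip 0.4 [0.567 0.309 0.099] [262 153]
hook0 0.7 [ 0.609 -0.209  0.249] [289 216]
hook0 0.68 [0.647 0.05  0.249] [293 159]
hook0 0.62 [ 0.625 -0.081  0.245] [290 187]
hook1 0.7 [ 0.609 -0.209  0.249] [289 216]
hook1 0.68 [0.647 0.05  0.249] [293 159]
hook1 0.62 [ 0.625 -0.081  0.245] [290 187]
hook2 0.7 [ 0.609 -0.209  0.249] [289 216]
hook2 0.68 [0.647 0.05  0.249] [293 159]
hook2 0.62 [ 0.625 -0.081  0.245] [290 187]
caddy0 0.94 [ 0.471 -0.298 -0.001] [239 304]
caddy0 0.76 [ 0.377 -0.015  0.001] [209 235]
caddy0 0.73 [0.377 0.284 0.003] [212 180]
caddy0 0.64 [0.434 0.149 0.   ] [227 203]
caddy1 0.94 [ 0.471 -0.298 -0.001] [239 304]
caddy1 0.76 [ 0.377 -0.015  0.001] [209 235]
caddy1 0.73 [0.377 0.284 0.003] [212 180]
caddy1 0.64 [0.434 0.149 0.
[... 1910 characters left out ...]
.004] [353 207]
caddy2 0.76 [ 0.378 -0.013  0.004] [271 232]
eye0 0.87 [0.437 0.143 0.106] [223 213]
eye0 0.81 [ 0.38  -0.019  0.11 ] [273 231]
eye0 0.69 [ 0.469 -0.302  0.111] [362 205]
eye0 0.56 [0.378 0.277 0.113] [180 231]
stone 0.82 [ 0.473 -0.147  0.004] [309 205]
palette 0.79 [ 0.588 -0.082 -0.002] [291 173]
palette 0.63 [ 0.472 -0.301  0.003] [354 206]
palette 0.53 [ 0.474 -0.149  0.002] [310 205]
cup 0.84 [ 0.402  0.502 -0.   ] [126 223]
jar1 0.74 [0.438 0.141 0.107] [223 213]
jar1 0.68 [ 0.515 -0.515 -0.002] [414 195]
jar2 0.74 [0.438 0.141 0.107] [223 213]
jar2 0.68 [ 0.515 -0.515 -0.002] [414 195]
brush 0.71 [ 0.588  0.513 -0.001] [126 171]
glue 0.67 [0.717 0.28  0.004] [191 137]
```

Run:
```python
import cv2
a=cv2.imread('pics/top0.png')[100:260,100:440]; cv2.imwrite('pics/topc.png',cv2.resize(a,None,fx=2.35,fy=2.35,interpolation=cv2.INTER_CUBIC))
a=cv2.imread('pics/side0.png')[110:380,150:400]; cv2.imwrite('pics/sidec.png',cv2.resize(a,None,fx=2.2,fy=2.2,interpolation=cv2.INTER_CUBIC))
```

```text
(no output)
```

View pics/topc.png

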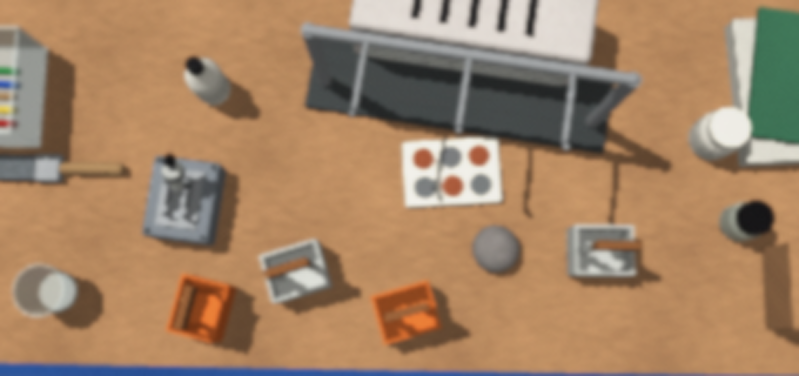

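View pics/sidec.png

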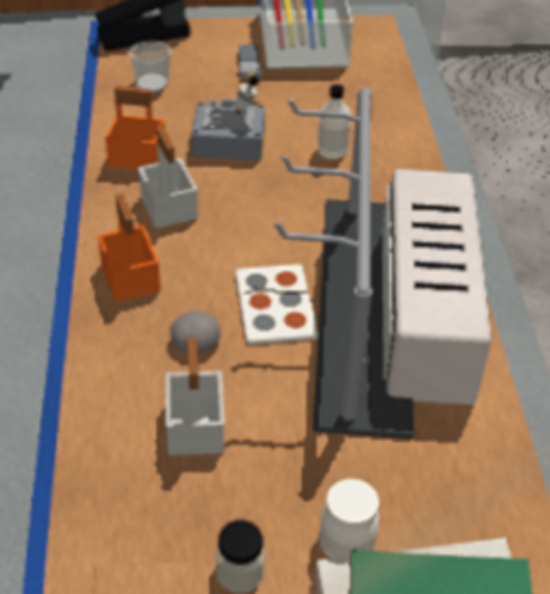

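Top view: two grey caddies (right one at crop 604,250; middle one at 295,270) are the targets. Two orange look-alikes (200,308 and 408,312) stay put. The switch is at (183,198), and the stand has three empty hooks.

```bash
cat >> h.py <<'E'
np.set_printoptions(precision=4,suppress=True)
def rect(P,c0,r,z0,z1):
    m=(np.hypot(P[...,0]-c0[0],P[...,1]-c0[1])<r)&(P[...,2]>z0)&(P[...,2]<z1)
    q=P[m]
    if len(q)<5: return len(q),None
    (cx,cy),(a,b),ang=cv2.minAreaRect((q[:,:2]*1000).astype(np.float32))
    if a<b: ang+=90
    ang=(ang+90)%180-90
    return len(q),(round(cx,1),round(cy,1)),(round(max(a,b),1),round(min(a,b),1)),round(ang,1),q.mean(0)
def go(pos,deg):
    """row to bring the tool to pos with tool y at world direction deg (mod 180)"""
    s=sense(); R=np.array(s["ee_rot"]); d=R.T@(np.array(pos)-s["eef_pos"])
    cur=np.degrees(np.arctan2(R[1,1],R[0,1])); t=-((deg-cur+90)%180-90)
    print("dxyz",d,"yaw",round(t,1),"or",round(t-180*np.sign(t),1),"j7",s["joints"][6],"t",s["clock"],"F",s["ft_force"])
E
python3 - <<'E'
from h import *
for n in ["top","side"]:
    c=cam(n); P=cloud(c)
    print(n,"box",rect(P,(.535,.314),.09,.042,.058))
    for nm,xy in dict(A=(.436,.143),B=(.47,-.298)).items():
        print(nm,"rim",rect(P,xy,.06,.05,.068)," grip",rect(P,xy,.06,.112,.146))
    print("ring",rect(P,(.567,.309),.035,.09,.125)); print("bar", rect(P,(.70,-.09),.3,.225,.262))
go((.567,.309,.20),81)
E
```

```text
top box (787, (536.5, 312.9), (120.4, 100.3), -6.2, array([0.5303, 0.3091, 0.0506]))
A rim (128, (433.7, 142.7), (84.4, 70.2), -72.4, array([0.4332, 0.1417, 0.0589]))  grip (86, (433.9, 141.9), (58.9, 12.1), -72.7, array([0.4333, 0.1411, 0.1374]))
B rim (115, (468.8, -298.2), (83.2, 67.6), -89.7, array([ 0.4693, -0.2952,  0.0585]))  grip (99, (469.0, -297.5), (57.5, 12.6), -88.8, array([ 0.4687, -0.2951,  0.136 ]))
ring (74, (565.6, 309.5), (29.5, 28.8), 20.2, array([0.5633, 0.3076, 0.1106]))
bar (1060, (649.2, -84.6), (427.3, 116.6), 81.5, array([ 0.6829, -0.0913,  0.2426]))
side box (405, (533.5, 310.4), (119.6, 103.3), -6.4, array([0.5332, 0.299 , 0.0494]))
A rim (162, (432.9, 142.4), (94.2, 70.3), -73.9, array([0.4344, 0.1362, 0.0566]))  grip (77, (431.7, 144.0), (67.6, 13.2), -76.3, array([0.4329, 0.1333, 0.1305]))
B rim (218, (470.0, -297.8), (90.8, 69.0), 89.9, array([ 0.4696, -0.3052,  0.0572]))  grip (104, (470.3, -300.3), (58.4, 10.9), 88.6, array([ 0.4697, -0.3084,  0.1342]))
ring (61, (564.3, 307.1), (29.7, 28.0), 51.9, array([0.5633, 0.3047, 0.1073]))
bar (878, (645.7, -88.0), (428.9, 117.7), 81.6, array([ 0.6691, -0.1174,  0.2418]))
dxyz [-0.4637 -0.2006  0.0313] yaw -6.5 or 173.5 j7 -0.2103289940713688 t 1.8 F [-0.4242 -0.0876 -0.5765]
```

```bash
python3 -m jog '[[1,-0.06,-0.026,0,0],[1,-0.12,-0.05,0.01,-3],[1,-0.17,-0.075,0.02,-6],[1,-0.22,-0.1,0.03,-9.3],[1,-0.28,-0.125,0.031,-9.3],[1,-0.335,-0.15,0.031,-9.3],[1,-0.39,-0.17,0.031,-9.3],[1,-0.44,-0.19,0.031,-9.3],[1,-0.464,-0.2,0.031,-9.3],[1,-0.464,-0.2,0.031,-9.3]]' 40
python3 - <<'E'
from h import *
c=cam("wrist","w1"); P=cloud(c)
print(rect(P,(.567,.309),.03,.095,.125)); print("box",rect(P,(.535,.314),.09,.042,.058))
for d in landmark_of("wrist","collar_grip")[:2]: print(d["p"],w(c,d["xyz"]))
go((.567,.3096,.0855),83.8)
E
```

```text
clock: 3.05
eef_pos: [0.5697, 0.3065, 0.1999]
ee_rot: [[-0.994, 0.114, 0.001], [0.114, 0.994, -0.001], [-0.001, -0.001, -1.0]]
ft_force: [0.1, -0.5, -0.8]
width: 1.001
gripper_force: 0.0
(1212, (564.0, 311.7), (30.3, 30.0), 84.4, array([0.5619, 0.3118, 0.1133]))
box (10938, (535.6, 315.4), (118.3, 100.6), -6.5, array([0.5263, 0.3159, 0.052 ]))
0.77 [0.5672 0.3106 0.108 ]
dxyz [-0.0006 -0.0007  0.1147] yaw 0.0 or -180.0 j7 0.7823663089950359 t 3.15 F [-0.7525  0.8597  0.4939]
```

View pics/w1.png

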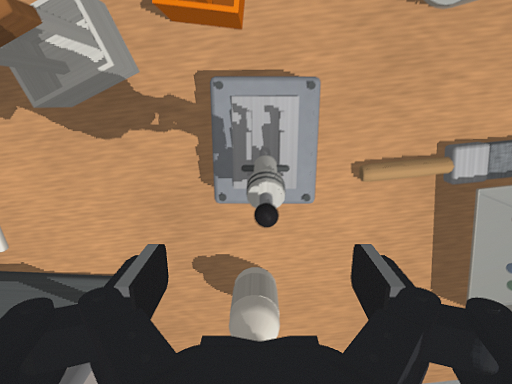

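```bash
python3 -m jog '[[1,-0.0006,0,0.03,0],[1,-0.0006,0,0.06,0],[1,-0.0006,0,0.09,0],[1,-0.0006,0,0.1147,0],[1,-0.0006,0,0.1147,0],[0.3,-0.0006,0,0.1147,0],[0.2,-0.0006,0,0.1147,0],[0.2,-0.0006,0,0.1147,0],[0.2,-0.0006,0,0.1147,0],[0.2,-0.0006,0,0.1147,0]]' 40
python3 - <<'E'
from h import *
go((.567,.3096,.0855),83.8); print(sense()["width"],sense()["gripper_force"])
c=cam("wrist","w2")
E
```

```text
clock: 4.4
eef_pos: [0.5692, 0.3108, 0.0869]
ee_rot: [[-0.994, 0.108, 0.003], [0.108, 0.994, 0.002], [-0.003, 0.003, -1.0]]
ft_force: [2.0, 2.8, 4.3]
width: 0.331
gripper_force: 40.1
dxyz [ 0.0021 -0.0014  0.0014] yaw -0.0 or 180.0 j7 0.7445582545266727 t 4.4 F [2.0497 2.7817 4.2786]
0.33098191223725626 40.12012302875519
```

View pics/w2.png

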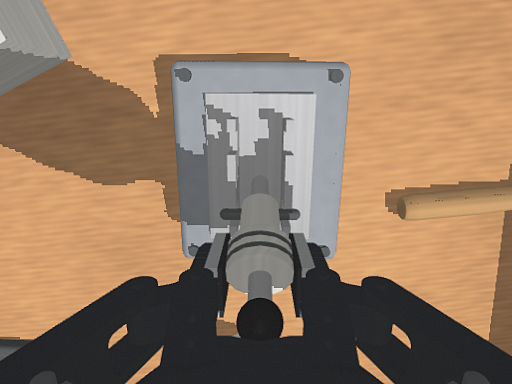

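```bash
python3 -m jog '[[0.2,0,0,0,0],[0.2,-0.0012,0,-0.0026,0],[0.2,-0.0024,0,-0.0052,0],[0.2,-0.0036,0,-0.008,0],[0.2,-0.0047,0,-0.0105,0],[0.2,-0.0047,0,-0.0105,0],[0.2,-0.0047,0,-0.0105,0],[0.2,-0.0047,0,-0.0105,0]]' 60
python3 - <<'E'
from h import *
c=cam("wrist"); cv2.imwrite("pics/w3.png",c["img"][130:384,100:420])
P=cloud(c); print(sense()["eef_pos"])
E
```

```text
clock: 5.45
eef_pos: [0.5708, 0.3105, 0.0944]
ee_rot: [[-0.994, 0.107, -0.003], [0.107, 0.994, 0.001], [0.003, 0.001, -1.0]]
ft_force: [0.6, 6.8, -5.3]
width: 0.326
gripper_force: 59.4
[0.5708 0.3105 0.0945]
```

View pics/w3.png

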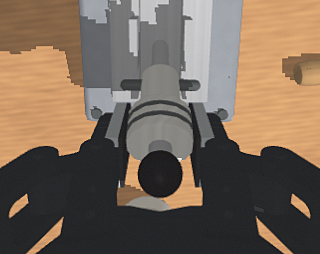

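```bash
python3 -m jog '[[0.2,-0.001,0,-0.002,0],[0.2,-0.0016,0,-0.0037,0],[0.2,-0.0016,0,-0.0037,0],[0.2,-0.0016,0,-0.0037,0]]' 60
```

```text
clock: 6.0
eef_pos: [0.5721, 0.3103, 0.0979]
ee_rot: [[-0.994, 0.107, -0.004], [0.107, 0.994, 0.001], [0.004, 0.001, -1.0]]
ft_force: [0.7, 7.0, -6.4]
width: 0.328
gripper_force: 59.5
```

```bash
python3 -m jog '[[0.2,0.0028,0,-0.0012,0],[0.2,0.0056,0,-0.0023,0],[0.2,0.0085,0,-0.0033,0],[0.2,0.0114,0,-0.0041,0],[0.2,0.0172,0,-0.0056,0],[0.2,0.0232,0,-0.0067,0],[0.2,0.0292,0,-0.0073,0],[0.2,0.0353,0,-0.0075,0],[0.2,0.0353,0,-0.0075,0]]' 60
```

```text
clock: 7.12
eef_pos: [0.5385, 0.3141, 0.1063]
ee_rot: [[-0.994, 0.108, -0.001], [0.108, 0.994, 0.002], [0.001, 0.002, -1.0]]
ft_force: [3.3, 7.4, -6.0]
width: 0.33
gripper_force: 59.7
```

```bash
python3 -m jog '[[0.2,0.0061,0,0.0002,0],[0.2,0.0121,0,0.0008,0],[0.2,0.018,0,0.0019,0],[0.2,0.0239,0,0.0034,0],[0.2,0.0297,0,0.0052,0],[0.2,0.0353,0,0.0075,0],[0.2,0.037,0,0.008,0],[0.2,0.037,0,0.008,0]]' 60
```

```text
clock: 8.12
eef_pos: [0.5024, 0.3163, 0.0993]
ee_rot: [[-0.994, 0.108, -0.0], [0.108, 0.994, -0.0], [-0.0, -0.0, -1.0]]
ft_force: [-0.1, -0.2, -0.2]
width: 0.198
gripper_force: 0.0
```

Run:
```python
from h import *
c=cam("wrist"); cv2.imwrite("pics/w4.png",c["img"][50:384])
P=cloud(c)
for n in ("side","top"):
    c=cam(n); P=cloud(c); print(rect(P,(.505,.317),.03,.09,.122),rect(P,(.535,.314),.07,.126,.16))
    for d in landmark_of(n,"collar_grip")[:2]: print(d["p"],w(c,d["xyz"]))
```

```text
(46, (510.7, 306.1), (43.4, 33.0), 42.4, array([0.5082, 0.3042, 0.1103])) (52, (511.0, 298.4), (69.8, 39.0), 49.3, array([0.516 , 0.2976, 0.1399]))
0.62 [0.4324 0.1479 0.0051]
0.52 [0.5433 0.3152 0.1135]
(5, (511.3, 303.7), (39.5, 3.5), 4.3, array([0.5145, 0.3033, 0.1141])) (29, (519.2, 296.3), (67.2, 23.5), 14.5, array([0.5233, 0.3007, 0.1476]))
0.62 [0.5426 0.3103 0.1128]
0.62 [0.6471 0.0468 0.2461]
```

View pics/w4.png

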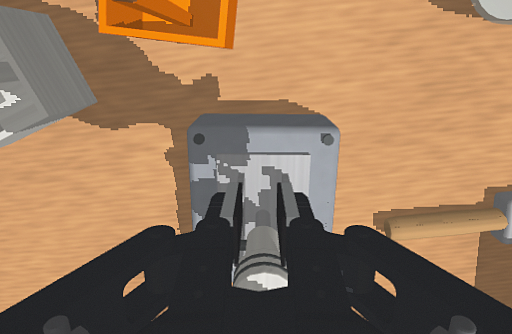

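The grip slipped past mid-swing: the ring sits at crop (262,270), outside the pads. I'll open and measure it again.

```bash
python3 -m jog '[[1,0,0,-0.02,0],[1,0,0,-0.05,0],[1,-0.02,0,-0.1,0],[1,-0.02,0,-0.1,0],[1,-0.02,0,-0.1,0],[1,-0.02,0,-0.1,0]]' 60
python3 - <<'E'
from h import *
for n in ("wrist","top","side"):
    c=cam(n); P=cloud(c); print(n,rect(P,(.54,.314),.05,.095,.128),rect(P,(.54,.314),.05,.135,.16),rect(P,(.535,.314),.09,.042,.058))
    if n=="wrist": cv2.imwrite("pics/w5.png",c["img"])
    for d in landmark_of(n,"collar_grip")[:1]: print(d["p"],w(c,d["xyz"]))
print(sense()["eef_pos"])
E
```

```text
clock: 9.12
eef_pos: [0.5213, 0.3141, 0.1985]
ee_rot: [[-0.994, 0.108, -0.002], [0.108, 0.994, -0.001], [0.002, -0.001, -1.0]]
ft_force: [-0.6, -0.7, -0.2]
width: 1.001
gripper_force: 0.0
wrist (963, (538.1, 314.7), (30.1, 26.0), 85.1, array([0.5342, 0.3151, 0.1219])) (510, (541.1, 314.2), (17.5, 16.4), 86.0, array([0.5397, 0.3145, 0.1455])) (9742, (535.3, 315.2), (119.1, 100.3), -6.5, array([0.5255, 0.3162, 0.0519]))
0.83 [0.5396 0.3153 0.1177]
top (3, None) (0, None) (736, (536.8, 312.9), (120.6, 100.8), -6.5, array([0.5318, 0.3061, 0.0504]))
side (61, (539.3, 312.4), (32.8, 25.7), 87.5, array([0.5387, 0.3071, 0.1149])) (16, (542.3, 308.5), (16.0, 15.9), 35.5, array([0.5405, 0.3084, 0.1421])) (404, (533.8, 312.4), (119.5, 108.4), -6.8, array([0.534 , 0.3002, 0.0492]))
0.67 [ 0.6266 -0.0793  0.2482]
[0.5219 0.3144 0.1988]
```

View pics/w5.png

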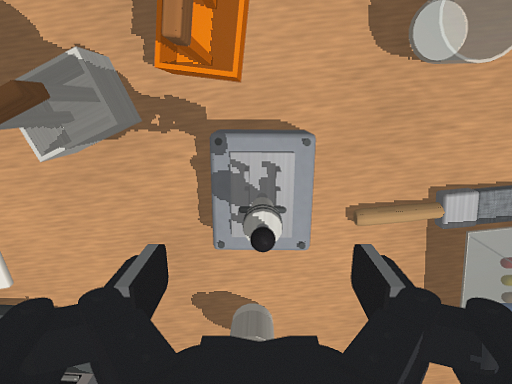

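Run:
```python
from h import *
go((.539,.3152,.0935),83.7)
```

```text
dxyz [-0.017   0.0027  0.1053] yaw 0.1 or -179.9 j7 0.7390045136583392 t 9.425 F [ 0.3181 -0.4361 -0.2031]
```

```bash
python3 -m jog '[[1,-0.017,0.0027,0.03,0],[1,-0.017,0.0027,0.06,0],[1,-0.017,0.0027,0.09,0],[1,-0.017,0.0027,0.1053,0],[1,-0.017,0.0027,0.1053,0],[0.3,-0.017,0.0027,0.1053,0],[0.2,-0.017,0.0027,0.1053,0],[0.2,-0.017,0.0027,0.1053,0],[0.2,-0.017,0.0027,0.1053,0],[0.2,-0.017,0.0027,0.1053,0]]' 60
python3 -m jog '[[0.15,0,0,0,0],[0.15,0,0,0,0]]' 100
```

```text
clock: 10.68
eef_pos: [0.5404, 0.3144, 0.0952]
ee_rot: [[-0.994, 0.109, 0.001], [0.109, 0.994, -0.001], [-0.002, -0.001, -1.0]]
ft_force: [-1.3, -2.3, 6.3]
width: 0.329
gripper_force: 58.6
clock: 10.92
eef_pos: [0.5405, 0.3145, 0.0954]
ee_rot: [[-0.994, 0.109, 0.002], [0.109, 0.994, -0.001], [-0.002, -0.001, -1.0]]
ft_force: [-1.0, -3.3, 6.1]
width: 0.318
gripper_force: 97.9
```

```bash
python3 -m jog '[[0.15,0,-0.0005,-0.003,0],[0.15,0,-0.0005,-0.006,0],[0.15,0,-0.0005,-0.0085,0],[0.15,0,-0.0005,-0.0085,0],[0.15,0,-0.0005,-0.0085,0]]' 100
```

```text
clock: 11.55
eef_pos: [0.5393, 0.3145, 0.1021]
ee_rot: [[-0.994, 0.108, -0.001], [0.108, 0.994, -0.0], [0.0, -0.0, -1.0]]
ft_force: [1.6, -1.0, -5.7]
width: 0.319
gripper_force: 98.7
```

```bash
python3 -m jog '[[0.15,0.003,0,0,0],[0.15,0.006,0,0,0],[0.15,0.009,0,0.0001,0],[0.15,0.012,0,0.0003,0],[0.15,0.0148,0,0.0007,0],[0.15,0.0177,0,0.0011,0],[0.15,0.0205,0,0.0016,0],[0.15,0.0205,0,0.0016,0]]' 100
```

```text
clock: 12.55
eef_pos: [0.5172, 0.3173, 0.1008]
ee_rot: [[-0.994, 0.107, -0.003], [0.107, 0.994, -0.001], [0.002, -0.001, -1.0]]
ft_force: [-1.6, -2.3, -0.5]
width: 0.152
gripper_force: 1.3
```

Run:
```python
from h import *
c=cam("wrist"); a=c["img"][84:384,100:420]
s=cam("side"); b=cv2.resize(s["img"][120:190,215:300],None,fx=4.28,fy=4.28,interpolation=cv2.INTER_CUBIC)[:300]
cv2.imwrite("pics/w6.png",np.hstack([a,b])); print(sense()["eef_pos"],sense()["width"])
```

```text
[0.518  0.3173 0.1011] 0.15171229828868918
```

View pics/w6.png

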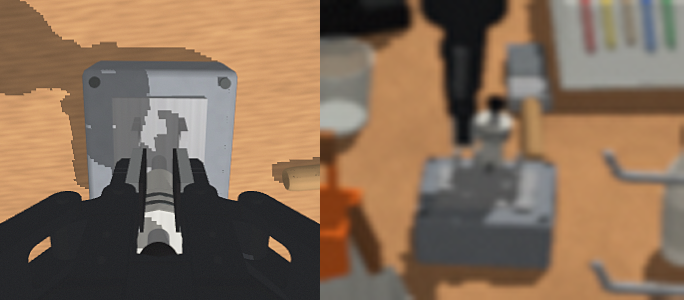

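```bash
python3 -m jog '[[0.6,0.005,0,-0.01,0],[1,0.01,0,-0.04,0],[1,0.02,0,-0.08,0],[1,0.02,0,-0.08,0],[1,0.02,0,-0.08,0]]' 60
python3 - <<'E'
from h import *
c=cam("wrist"); P=cloud(c); cv2.imwrite("pics/w7.png",cv2.resize(c["img"][110:300,180:350],None,fx=3.5,fy=3.5,interpolation=cv2.INTER_CUBIC)[:600,:800])
a=np.radians(-6.4); X=np.array([np.cos(a),np.sin(a)]); Y=np.array([-X[1],X[0]]); d=P[...,:2]-[.5358,.3150]
bx,by,z=(d@X)*1000,(d@Y)*1000,(P[...,2]-.037)*1000
for y0 in range(-18,19,4):
    row=[]
    for x0 in range(-34,36,4):
        m=(abs(bx-x0)<2)&(abs(by-y0)<2)&(z>5)&(z<110); row.append(int(np.median(z[m])) if m.sum()>2 else -1)
    print(y0,row)
E
```

```text
clock: 13.28
eef_pos: [0.4996, 0.3196, 0.1818]
ee_rot: [[-0.994, 0.108, 0.002], [0.108, 0.994, 0.001], [-0.002, 0.001, -1.0]]
ft_force: [0.5, 0.4, -0.1]
width: 0.998
gripper_force: 0.0
-18 [17, 16, 16, 17, 17, 17, 17, 16, 16, 48, 18, 17, 16, -1, 17, 16, 16, 16]
-14 [17, 31, 43, -1, 30, 37, 45, 45, 45, 51, 85, 86, 45, -1, -1, -1, -1, -1]
-10 [17, 17, 17, 17, 16, 17, 17, 74, 77, 50, 86, 86, 86, 85, -1, -1, -1, -1]
-6 [16, 16, 16, 17, 17, 16, 16, 78, 56, 87, 103, 107, 108, -1, -1, -1, -1, -1]
-2 [17, 17, 17, 16, 16, 17, 74, 58, 33, 103, 109, -1, 109, -1, -1, -1, -1, -1]
2 [16, 17, 17, 17, 17, 16, 75, 58, 73, 102, 109, -1, 109, -1, -1, -1, -1, -1]
6 [16, 17, 17, 17, 17, 17, 17, 78, 56, 88, 97, 107, 107, -1, -1, -1, -1, -1]
10 [17, 17, 16, 17, 17, 17, 16, 76, 77, 50, 86, 86, 86, -1, -1, -1, -1, -1]
14 [17, 31, 42, 23, 29, 36, 45, 44, 46, 50, 81, 85, 84, -1, -1, -1, -1, -1]
18 [17, 17, 17, 17, 17, 17, 16, 16, 17, 49, 49, 17, 17, -1, 17, 17, 17, -1]
```

View pics/w7.png

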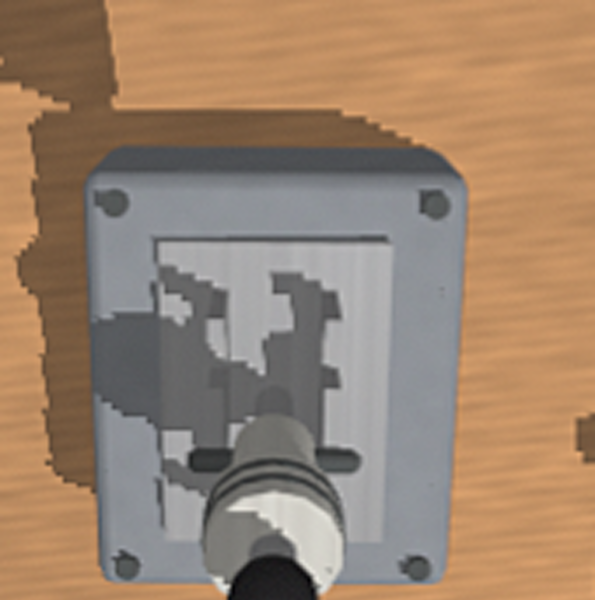

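The plate profile shows a hump with a flat top (±10 mm), and the pin rests on it near upright. From there the lever only needs a push: the pin drops into the OFF notch by itself. I'll do that with shut fingers against the ball.

```bash
cat >> h.py <<'E'
a_=np.radians(-6.4); BX=np.array([np.cos(a_),np.sin(a_),0]); BY=np.array([-BX[1],BX[0],0]); PV=np.array([.5360,.3145,.035])
def bp(x,y,z): return PV+BX*x+BY*y+[0,0,z]   # box coordinates, z above pivot
def ball():
    for n in ("wrist","side"):
        c=cam(n); P=cloud(c); d=P-PV; bx,by,z=d@BX,d@BY,d[...,2]
        m=(abs(by)<.02)&(abs(bx)<.07)&(z>.06)&(z<.13)
        dark=m&(c["img"].max(-1)<70)&(z>.088)
        q=np.stack([bx,by,z],-1)
        print(n,"ball",dark.sum(),np.median(q[dark],0) if dark.sum()>3 else None,"all",m.sum(),np.median(q[m],0) if m.any() else None)
E
python3 - <<'E'
from h import *
go(bp(.045,0,.15),83.6)
E
```

```text
dxyz [-0.0821 -0.0007 -0.0041] yaw 0.2 or -179.8 j7 0.7043355130136789 t 13.325 F [-0.2115 -0.3419 -0.8462]
```

```bash
python3 -m jog '[[0,0,0,-0.01,0],[0,-0.04,0,-0.01,0],[0,-0.082,0,-0.005,0],[0,-0.082,0,-0.005,0],[0,-0.082,0,0.02,0],[0,-0.082,0,0.053,0],[0,-0.082,0,0.053,0]]' 40
python3 -m jog '[[0,0.01,0,0,0],[0,0.02,0,0,0],[0,0.028,0,0,0],[0,0.036,0,0,0],[0,0.044,0,0,0],[0,0.05,0,0,0],[0,0.056,0,0,0],[0,0.063,0,0,0],[0,0.069,0,0,0],[0,0.069,0,0,0]]'
```

```text
clock: 14.2
eef_pos: [0.5776, 0.3093, 0.1249]
ee_rot: [[-0.994, 0.107, -0.006], [0.107, 0.994, -0.003], [0.006, -0.004, -1.0]]
ft_force: [-0.9, -0.1, -0.1]
width: -0.003
gripper_force: 0.0
clock: 15.45
eef_pos: [0.5134, 0.3172, 0.1281]
ee_rot: [[-0.994, 0.109, 0.002], [0.109, 0.994, -0.0], [-0.002, 0.0, -1.0]]
ft_force: [4.7, -0.6, -1.6]
width: -0.001
gripper_force: 2.0
```

```bash
python3 -m jog '[[0,-0.003,0,0,0],[0,-0.005,0,-0.03,0],[0,-0.01,0,-0.07,0],[0.5,0.01,0,-0.09,0],[1,0.03,0,-0.1,0],[1,0.03,0,-0.1,0],[1,0.03,0,-0.1,0]]'
python3 - <<'E'
from h import *
ball()
c=cam("wrist"); cv2.imwrite("pics/w8.png",cv2.resize(c["img"][80:330,150:380],None,fx=2.4,fy=2.4))
c=cam("top");
for d in landmark_of("top","collar_grip")[:2]: print(d["p"],w(c,d["xyz"]))
E
```

```text
clock: 16.32
eef_pos: [0.4819, 0.3205, 0.227]
ee_rot: [[-0.994, 0.108, -0.001], [0.108, 0.994, -0.001], [0.001, -0.001, -1.0]]
ft_force: [0.3, -0.9, -0.9]
width: 0.845
gripper_force: 0.0
wrist ball 345 [-0.0447  0.0005  0.1026] all 921 [-0.0392  0.0006  0.0819]
side ball 10 [-0.0417 -0.0064  0.0983] all 71 [-0.0356 -0.0066  0.0771]
0.49 [0.5078 0.3145 0.1018]
```

View pics/w8.png

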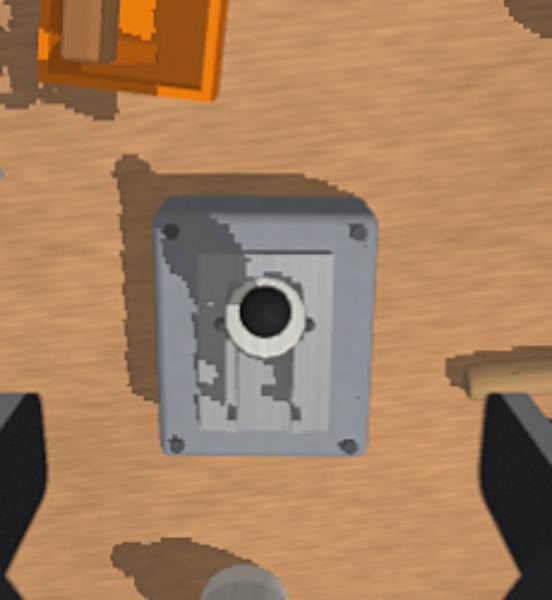

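The lever is over at OFF (ball at about -43 mm, ring down). Now caddy A.

```bash
cat >> h.py <<'E'
def caddies():
    for n in ("top","side"):
        c=cam(n); P=cloud(c)
        for d in recognise(n,"caddy0")[:5]:
            X=w(c,d["xyz"]); r=rect(P,X,.065,.112,.146)
            print(n,round(d["p"],2),X,"rim",rect(P,X,.065,.05,.068)[1:4],"grip",r[1:4])
def hooks():
    for n in ("top","side"):
        c=cam(n)
        print(n,*[w(c,d["xyz"]) for d in landmark_of(n,"hook0")[:3]])
E
python3 - <<'E'
from h import *
caddies(); hooks()
go((.4336,.1425,.19),17.3)
E
```

```text
top 0.96 [0.3788 0.2761 0.0416] rim ((378.4, 279.2), (84.1, 72.2), -13.0) grip ((378.8, 278.6), (59.6, 13.2), -12.0)
top 0.7 [ 0.4656 -0.297   0.0285] rim ((468.9, -298.9), (84.7, 67.9), -89.4) grip ((469.2, -297.8), (57.3, 12.3), -89.9)
top 0.67 [ 0.7298 -0.1     0.129 ] rim ((742.4, -101.5), (125.7, 5.8), 81.4) grip ((769.2, -105.0), (122.8, 49.5), 81.6)
top 0.66 [ 0.376  -0.015   0.0071] rim ((377.0, -18.0), (83.9, 69.5), -73.3) grip ((377.4, -18.1), (58.7, 11.8), -73.4)
top 0.55 [0.431  0.1391 0.0232] rim ((433.7, 142.5), (84.8, 70.4), -72.7) grip ((433.9, 141.9), (58.7, 12.1), -72.8)
side 0.95 [ 0.3822 -0.0431  0.0474] rim ((378.2, -21.3), (84.1, 71.8), -72.3) grip ((377.7, -18.2), (64.4, 13.1), -72.6)
side 0.89 [0.3736 0.2718 0.0536] rim ((379.4, 279.3), (85.1, 79.8), -12.8) grip ((379.4, 277.8), (61.7, 18.5), -15.5)
side 0.85 [0.4316 0.1195 0.0456] rim ((433.5, 141.3), (86.3, 68.9), -74.7) grip ((432.2, 139.5), (63.8, 12.0), -75.3)
side 0.73 [0.5277 0.2874 0.0477] rim ((530.9, 298.0), (113.9, 77.3), -1.9) grip ((499.1, 314.0), (27.3, 25.4), 89.2)
side 0.58 [ 0.47   -0.3088  0.0331] rim ((470.0, -298.6), (92.4, 69.0), 89.9) grip ((470.4, -299.5), (60.7, 11.1), 88.6)
top [ 0.6077 -0.2106  0.2527] [0.6475 0.0474 0.2449] [ 0.6228 -0.0807  0.2476]
side [ 0.6079 -0.2105  0.2476] [0.6461 0.0486 0.2516] [ 0.6234 -0.0811  0.2467]
dxyz [ 0.0291 -0.1828  0.0379] yaw 66.5 or -113.5 j7 0.7059738216440902 t 16.975 F [ 0.6565 -0.2184  0.512 ]
```

```bash
python3 -m jog '[[1,0,-0.02,0,10],[1,0.005,-0.05,0,20],[1,0.01,-0.08,0,30],[1,0.015,-0.11,0.01,40],[1,0.02,-0.14,0.02,50],[1,0.025,-0.17,0.03,60],[1,0.029,-0.183,0.038,66.5],[1,0.029,-0.183,0.038,66.5],[1,0.029,-0.183,0.038,66.5]]' 40
python3 - <<'E'
from h import *
c=cam("wrist"); P=cloud(c)
print(rect(P,(.4336,.1425),.06,.125,.15), rect(P,(.4336,.1425),.065,.05,.068))
go((.4336,.1425,.115),17.3)
E
```

```text
clock: 18.1
eef_pos: [0.4342, 0.1432, 0.1904]
ee_rot: [[-0.3, 0.954, 0.001], [0.954, 0.3, 0.001], [0.0, 0.001, -1.0]]
ft_force: [0.6, 0.4, 0.7]
width: 0.998
gripper_force: 0.0
(1636, (432.9, 144.8), (59.7, 11.9), -72.4, array([0.4322, 0.1471, 0.1404])) (1830, (433.1, 144.7), (84.0, 70.2), -72.4, array([0.4324, 0.147 , 0.0595]))
dxyz [-0.0006 -0.001   0.0755] yaw 0.2 or -179.8 j7 -0.09974093546082043 t 18.15 F [-0.7758  0.1963 -0.1359]
```

```bash
python3 -m jog '[[1,0,-0.001,0.03,0],[1,0,-0.001,0.06,0],[1,0,-0.001,0.0755,0],[1,0,-0.001,0.0755,0],[0.4,0,-0.001,0.0755,0],[0,0,-0.001,0.0755,0],[0,0,-0.001,0.0755,0],[0,0,-0.001,0.0755,0],[0,0,-0.001,0.0755,0],[0,0,-0.001,0.0755,0]]' 40
python3 - <<'E'
from h import *
SX=np.array([np.cos(np.radians(-8.3)),np.sin(np.radians(-8.3)),0])
H=np.array([.6468,.0488,.249])
p=H-SX*.10; 
print(sense()["eef_pos"])
go([p[0],p[1],.249+.005+.027],-8.3)
E
```

```text
clock: 19.4
eef_pos: [0.4332, 0.142, 0.1147]
ee_rot: [[-0.297, 0.955, 0.001], [0.955, 0.297, 0.0], [0.0, 0.001, -1.0]]
ft_force: [1.2, -0.4, 3.2]
width: 0.131
gripper_force: 41.9
[0.4332 0.142  0.1147]
dxyz [-0.1093  0.0862 -0.1662] yaw 25.6 or -154.4 j7 -0.12328784196816114 t 19.4 F [ 1.2437 -0.3842  3.2109]
```

```bash
python3 -m jog '[[0,0,0,-0.03,0],[0,0,0,-0.08,0],[0,0,0,-0.13,0],[0,0,0,-0.166,0],[0,-0.025,0.02,-0.166,8],[0,-0.055,0.04,-0.166,16],[0,-0.085,0.065,-0.166,25.6],[0,-0.109,0.086,-0.166,25.6],[0,-0.109,0.086,-0.166,25.6],[0,-0.109,0.086,-0.166,25.6]]' 40
python3 - <<'E'
from h import *
s=cam("side"); t=cam("top")
a=cv2.resize(s["img"][90:240,180:330],None,fx=2.6,fy=2.6,interpolation=cv2.INTER_CUBIC); b=cv2.resize(t["img"][100:250,200:350],None,fx=2.6,fy=2.6,interpolation=cv2.INTER_CUBIC)
cv2.imwrite("pics/a1.png",np.hstack([a,b])); hooks()
SX=np.array([np.cos(np.radians(-8.3)),np.sin(np.radians(-8.3)),0])
H=np.array([.6468,.0488,.249]); go(H+[0,0,.032],-8.3)
E
```

```text
clock: 20.65
eef_pos: [0.5461, 0.0638, 0.2795]
ee_rot: [[0.144, 0.99, -0.002], [0.99, -0.144, 0.0], [-0.0, -0.002, -1.0]]
ft_force: [-0.6, 0.4, -2.0]
width: 0.126
gripper_force: 41.3
top [ 0.6097 -0.2105  0.2496] [ 0.6217 -0.0781  0.2467] [0.6459 0.0449 0.2467]
side [ 0.6251 -0.0805  0.2449] [0.6457 0.0448 0.2524] [ 0.6077 -0.2074  0.2481]
dxyz [-0.0006  0.1011 -0.0004] yaw 0.0 or -180.0 j7 -0.30999531709660194 t 20.95 F [ 0.7459 -0.6539 -1.1312]
```

View pics/a1.png

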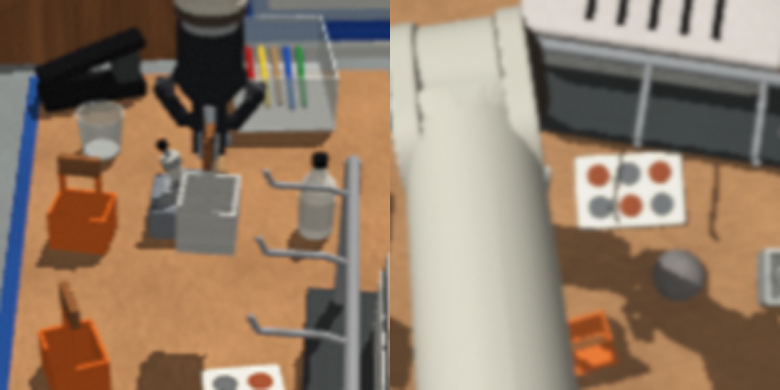

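```bash
python3 -m jog '[[0,-0.002,0.015,0,0],[0,-0.002,0.035,0,0],[0,-0.002,0.055,0,0],[0,-0.002,0.075,0,0],[0,-0.002,0.09,0,0],[0,-0.002,0.101,0,0],[0,-0.002,0.101,0,0],[0,-0.002,0.101,0.01,0],[0,-0.002,0.101,0.018,0],[0,-0.002,0.101,0.018,0]]' 40
python3 - <<'E'
from h import *
s=cam("side"); cv2.imwrite("pics/a2.png",cv2.resize(s["img"][90:240,220:340],None,fx=4,fy=4,interpolation=cv2.INTER_CUBIC))
E
```

```text
clock: 22.2
eef_pos: [0.6457, 0.0469, 0.2611]
ee_rot: [[0.144, 0.99, -0.002], [0.99, -0.144, -0.0], [-0.0, -0.002, -1.0]]
ft_force: [0.1, 0.6, -0.8]
width: 0.134
gripper_force: 41.2
```

View pics/a2.png

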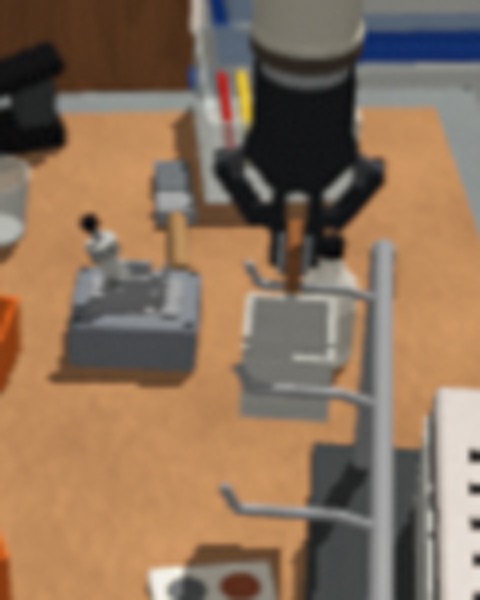

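```bash
python3 -m jog '[[0,0,0,0.004,0],[0,0,0,0.0065,0],[0,0,0,0.0072,0],[0,0,0,0.0072,0],[0,0,0,0.0072,0]]' 40
python3 -m jog '[[0.2,0,0,0,0],[0.24,0,0,0,0],[0.24,0,0,0,0],[0.24,0,0,0,0],[0.24,0,0,-0.01,0],[0.24,0,0,-0.025,0],[0.24,0,0,-0.05,0],[0.5,0,0,-0.08,0],[0.5,0,0,-0.08,0]]'
python3 - <<'E'
from h import *
s=cam("side"); cv2.imwrite("pics/a3.png",cv2.resize(s["img"][90:240,220:340],None,fx=4,fy=4,interpolation=cv2.INTER_CUBIC))
caddies()
go((.47,-.2982,.35),90-90.0)
E
```

```text
clock: 22.88
eef_pos: [0.647, 0.0468, 0.2553]
ee_rot: [[0.145, 0.989, 0.0], [0.989, -0.145, 0.0], [0.0, 0.0, -1.0]]
ft_force: [0.2, -0.1, -2.1]
width: 0.134
gripper_force: 41.3
clock: 24.0
eef_pos: [0.6488, 0.0469, 0.3398]
ee_rot: [[0.145, 0.989, 0.007], [0.989, -0.145, 0.001], [0.002, 0.007, -1.0]]
ft_force: [-0.7, -0.3, -0.2]
width: 0.496
gripper_force: 0.0
top 0.94 [ 0.4657 -0.2976  0.0265] rim ((468.7, -298.5), (83.5, 67.5), -89.6) grip ((469.1, -297.1), (56.6, 12.2), -89.4)
top 0.74 [0.3804 0.2801 0.0423] rim ((378.4, 278.8), (84.0, 71.3), -13.0) grip ((378.8, 278.4), (59.3, 12.9), -12.3)
top 0.63 [ 0.3728 -0.0565  0.0634] rim ((386.3, -57.2), (66.6, 10.9), 7.2) grip (None,)
side 0.81 [0.3744 0.2716 0.0493] rim ((380.1, 279.0), (87.3, 78.8), -15.6) grip ((377.9, 276.3), (59.9, 20.4), -13.0)
side 0.75 [0.6427 0.0213 0.1858] rim (None,) grip ((645.2, 43.2), (83.7, 66.3), 80.8)
side 0.72 [ 0.3806 -0.0402  0.046 ] rim ((378.5, -20.4), (86.6, 71.0), -73.4) grip ((377.6, -18.3), (64.1, 13.2), -73.4)
dxyz [-0.3668 -0.1246 -0.0154] yaw -8.3 or 171.7 j7 -0.2529107344048175 t 24.25 F [ 0.4385 -0.2839  0.0111]
```

View pics/a3.png

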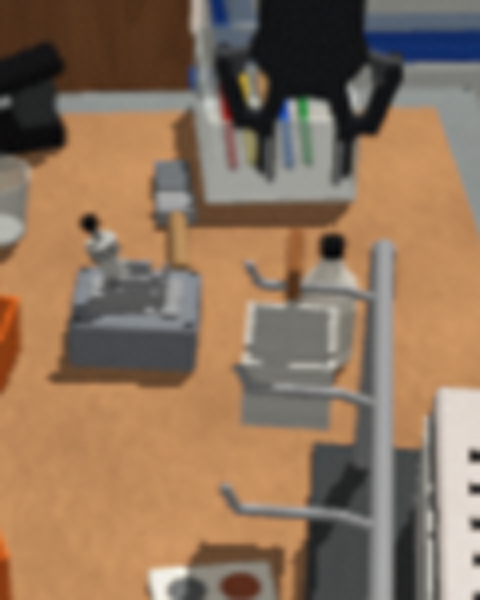

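Caddy A hangs on hook2: the prong runs through the hand hole at (265,275). Next, caddy B.

```bash
python3 -m jog '[[1,-0.05,-0.017,0,-4],[1,-0.1,-0.034,0,-8],[1,-0.15,-0.051,0,-8.3],[1,-0.2,-0.068,0,-8.3],[1,-0.25,-0.085,0,-8.3],[1,-0.3,-0.102,0,-8.3],[1,-0.35,-0.12,0.03,-8.3],[1,-0.367,-0.1246,0.08,-8.3],[1,-0.367,-0.1246,0.12,-8.3],[1,-0.367,-0.1246,0.145,-8.3]]' 40
python3 - <<'E'
from h import *
c=cam("wrist"); P=cloud(c)
print(rect(P,(.47,-.298),.06,.125,.15), rect(P,(.47,-.298),.065,.05,.068))
c=cam("top"); P=cloud(c); print(rect(P,(.47,-.298),.065,.05,.068))
go((.4696,-.2975,.115),0.4)
E
```

```text
clock: 25.5
eef_pos: [0.4686, -0.2978, 0.1872]
ee_rot: [[0.001, 1.0, -0.004], [1.0, -0.001, 0.002], [0.002, -0.004, -1.0]]
ft_force: [-0.8, 0.1, 0.8]
width: 1.001
gripper_force: 0.0
(1673, (468.8, -297.1), (59.9, 11.9), -89.9, array([ 0.4689, -0.2943,  0.1404])) (1908, (468.9, -297.3), (84.5, 70.2), -89.9, array([ 0.4689, -0.2948,  0.0596]))
(85, (468.9, -297.2), (81.5, 67.6), -89.3, array([ 0.4678, -0.2856,  0.0594]))
dxyz [-0.0009  0.0023  0.0714] yaw -0.4 or 179.6 j7 0.5816150060430582 t 25.6 F [-1.4107 -0.5114  0.1209]
```

```bash
python3 -m jog '[[1,0,0.0017,0.03,0],[1,0,0.0017,0.06,0],[1,0,0.0017,0.0714,0],[1,0,0.0017,0.0714,0],[0.4,0,0.0017,0.0714,0],[0,0,0.0017,0.0714,0],[0,0,0.0017,0.0714,0],[0,0,0.0017,0.0714,0],[0,0,0.0017,0.0714,0],[0,0,0.0017,0.0714,0]]' 40
python3 - <<'E'
from h import *
SX=np.array([np.cos(np.radians(-8.3)),np.sin(np.radians(-8.3)),0])
H=np.array([.6085,-.209,.249]); p=H-SX*.10
go([p[0],p[1],.281],-8.3)
E
```

```text
clock: 26.85
eef_pos: [0.472, -0.2983, 0.1187]
ee_rot: [[0.0, 1.0, -0.0], [1.0, -0.0, 0.0], [0.0, -0.0, -1.0]]
ft_force: [-0.6, 0.8, 1.3]
width: 0.128
gripper_force: 41.8
dxyz [ 0.1038  0.0375 -0.1623] yaw 8.3 or -171.7 j7 0.5988949634014493 t 26.85 F [-0.5729  0.7842  1.2586]
```

```bash
python3 -m jog '[[0,0,0,-0.03,0],[0,0,0,-0.08,0],[0,0,0,-0.13,0],[0,0,0,-0.166,0],[0,0.025,0.01,-0.166,3],[0,0.055,0.02,-0.166,6],[0,0.085,0.03,-0.166,8.3],[0,0.104,0.0375,-0.166,8.3],[0,0.104,0.0375,-0.166,8.3],[0,0.104,0.0375,-0.166,8.3]]' 40
python3 - <<'E'
from h import *
hooks()
go(np.array([.6085,-.2095,.249+.0087+.027]),-8.3)
E
```

```text
clock: 28.1
eef_pos: [0.5091, -0.1955, 0.2845]
ee_rot: [[0.146, 0.989, -0.001], [0.989, -0.146, -0.001], [-0.001, -0.001, -1.0]]
ft_force: [-0.4, -1.2, -2.3]
width: 0.131
gripper_force: 41.4
top [ 0.6245 -0.0829  0.249 ] [ 0.6093 -0.2104  0.25  ] [0.6473 0.0472 0.2482]
side [ 0.6115 -0.2104  0.2468] [0.6449 0.052  0.2497] [ 0.6244 -0.0784  0.2455]
dxyz [0.0007 0.1002 0.    ] yaw -0.1 or 179.9 j7 0.2029538538508526 t 28.3 F [ 1.2506  0.3073 -2.2407]
```

```bash
python3 -m jog '[[0,0,0.015,0,0],[0,0,0.035,0,0],[0,0,0.055,0,0],[0,0,0.075,0,0],[0,0,0.09,0,0],[0,0,0.1,0,0],[0,0,0.1,0,0],[0,0,0.1,0.012,0],[0,0,0.1,0.02,0],[0,0,0.1,0.02,0]]' 40
python3 -m jog '[[0,0,0,0.004,0],[0,0,0,0.006,0],[0,0,0,0.0072,0],[0,0,0,0.0072,0],[0,0,0,0.0072,0]]'
python3 - <<'E'
from h import *
s=cam("side"); a=s["img"][90:270,220:350]
print(sense()["ft_force"]); cv2.imwrite("pics/b1.png",cv2.resize(a,None,fx=3.3,fy=3.3,interpolation=cv2.INTER_CUBIC))
E
```

```text
clock: 29.55
eef_pos: [0.6076, -0.2085, 0.2634]
ee_rot: [[0.145, 0.989, -0.002], [0.989, -0.145, 0.001], [0.0, -0.003, -1.0]]
ft_force: [-1.0, 0.0, -2.2]
width: 0.13
gripper_force: 41.4
clock: 30.18
eef_pos: [0.6087, -0.2088, 0.2577]
ee_rot: [[0.145, 0.989, 0.0], [0.989, -0.145, -0.0], [-0.0, 0.0, -1.0]]
ft_force: [-0.7, 0.4, -2.1]
width: 0.131
gripper_force: 41.5
[-0.5973 -0.2276 -2.7759]
```

View pics/b1.png

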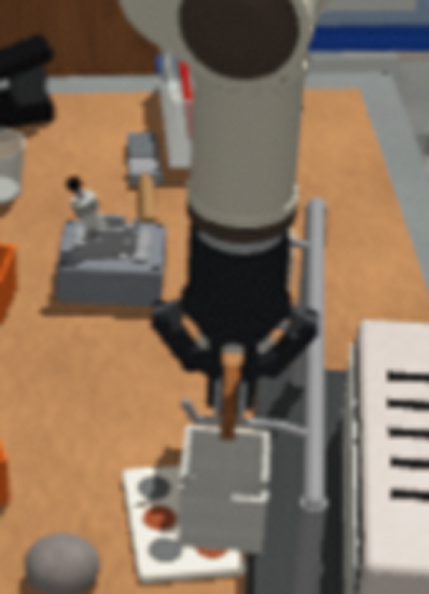

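```bash
python3 -m jog '[[0,0,0,0.001,0],[0,0,0,0.002,0],[0,0,0,0.002,0]]'
python3 -m jog '[[0.2,0,0,0,0],[0.24,0,0,0,0],[0.24,0,0,0,0],[0.24,0,0,0,0],[0.24,0,0,-0.01,0],[0.24,0,0,-0.025,0],[0.24,0,0,-0.05,0],[0.5,0,0,-0.08,0],[0.5,0,0,-0.08,0]]'
python3 - <<'E'
from h import *
caddies()
s=cam("side"); a=cv2.resize(s["img"][90:270,220:350],None,fx=3.3,fy=3.3,interpolation=cv2.INTER_CUBIC)
cv2.imwrite("pics/b2.png",a)
go(bp(-.0305,0,.15),83.6)
E
```

```text
clock: 30.6
eef_pos: [0.6089, -0.2089, 0.2573]
ee_rot: [[0.145, 0.989, 0.001], [0.989, -0.145, -0.0], [0.0, 0.001, -1.0]]
ft_force: [-3.6, 0.5, 6.0]
width: 0.129
gripper_force: 42.7
clock: 31.72
eef_pos: [0.6105, -0.2096, 0.3401]
ee_rot: [[0.145, 0.989, 0.007], [0.989, -0.145, -0.002], [-0.001, 0.007, -1.0]]
ft_force: [-0.9, 0.2, -0.0]
width: 0.502
gripper_force: 0.0
top 0.95 [0.6458 0.0449 0.1826] rim (None,) grip ((644.9, 45.6), (84.5, 65.8), 82.0)
top 0.94 [ 0.3748 -0.0159  0.0067] rim ((377.0, -17.9), (84.0, 69.7), -73.4) grip ((377.5, -18.5), (57.7, 11.8), -73.4)
top 0.86 [0.3822 0.2783 0.0421] rim ((378.5, 278.4), (84.2, 70.5), -13.5) grip ((378.6, 278.4), (59.7, 12.8), -13.1)
top 0.67 [ 0.6034 -0.1974  0.172 ] rim (None,) grip ((608.3, -209.7), (80.1, 67.5), 81.3)
top 0.17 [ 0.5864 -0.0837  0.0109] rim (None,) grip (None,)
side 0.95 [ 0.6071 -0.2377  0.1769] rim (None,) grip ((609.4, -214.7), (82.7, 67.9), 79.5)
side 0.82 [ 0.3777 -0.0461  0.0442] rim ((378.7, -22.1), (83.7, 72.0), -70.0) grip ((377.7, -17.7), (65.4, 13.3), -73.8)
side 0.65 [0.3788 0.2698 0.0506] rim ((378.9, 280.2), (85.0, 84.0), -12.2) grip ((377.9, 277.4), (61.5, 21.5), -14.3)
side 0.58 [0.6425 0.0105 0.1675] rim (None,) grip ((639.5, 7.8), (66.1, 12.1), -7.8)
side 0.47 [0.509  0.3095 0.1013] rim ((525.0, 309.1), (93.8, 89.3), -7.2) grip ((501.3, 315.5), (29.1, 20.6), -14.7)
dxyz [ 0.5061 -0.1772  0.1501] yaw 88.1 or -91.9 j7 0.18624910402197886 t 31.975 F [-0.2233  0.2112 -0.5205]
```

View pics/b2.png

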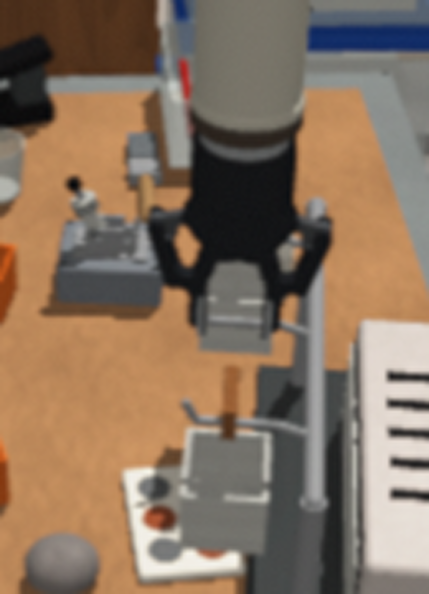

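Both caddies hang on their hooks (grips centred on the seats). I've used up my picture budget, actually one over the 14 allowed, so from here I go by numbers only. Back to the switch.

```bash
python3 -m jog '[[1,0.055,-0.02,0,-10],[1,0.11,-0.039,0,-20],[1,0.165,-0.058,0,-30],[1,0.22,-0.077,0,-40],[1,0.275,-0.096,0,-50],[1,0.33,-0.115,0,-60],[1,0.385,-0.135,0,-70],[1,0.44,-0.154,0.02,-80],[1,0.49,-0.172,0.05,-90],[1,0.506,-0.177,0.08,-91.9]]' 60
python3 -m jog '[[1,0,0,0,0],[1,0,0,0,0]]'
python3 - <<'E'
from h import *
ball()
go(bp(-.0305,0,.0685-.0205),83.6)
E
```

```text
clock: 33.22
eef_pos: [0.504, 0.3221, 0.2542]
ee_rot: [[-0.995, 0.103, -0.002], [0.103, 0.995, 0.002], [0.002, 0.002, -1.0]]
ft_force: [-0.3, -0.1, 0.5]
width: 0.998
gripper_force: 0.0
clock: 33.48
eef_pos: [0.5076, 0.3162, 0.2561]
ee_rot: [[-0.993, 0.114, 0.0], [0.114, 0.993, -0.001], [-0.001, -0.001, -1.0]]
ft_force: [0.2, -0.3, -0.4]
width: 1.0
gripper_force: 0.0
wrist ball 293 [-0.0439  0.0001  0.1028] all 821 [-0.0355  0.0009  0.0817]
side ball 10 [-0.0419 -0.0045  0.0976] all 74 [-0.0354 -0.0053  0.0753]
dxyz [0.0032 0.0013 0.1741] yaw -0.2 or 179.8 j7 0.7390576380137608 t 33.575 F [0.4156 0.4135 0.3711]
```

```bash
python3 -m jog '[[1,0.0032,0.0013,0.05,0],[1,0.0032,0.0013,0.1,0],[1,0.0032,0.0013,0.15,0],[1,0.0032,0.0013,0.173,0],[1,0.0032,0.0013,0.173,0],[0.3,0.0032,0.0013,0.173,0],[0.15,0.0032,0.0013,0.173,0],[0.15,0.0032,0.0013,0.173,0],[0.15,0.0032,0.0013,0.173,0],[0.15,0.0032,0.0013,0.173,0]]' 60
python3 -m jog '[[0.15,0,0,0,0],[0.15,0.0012,0,-0.0026,0],[0.15,0.0024,0,-0.0052,0],[0.15,0.0036,0,-0.008,0],[0.15,0.0049,0,-0.0112,0],[0.15,0.0055,0,-0.0125,0],[0.15,0.0055,0,-0.0125,0],[0.15,0.0055,0,-0.0125,0]]' 70
```

```text
clock: 34.83
eef_pos: [0.5043, 0.3187, 0.0841]
ee_rot: [[-0.994, 0.112, 0.001], [0.112, 0.994, -0.0], [-0.001, -0.0, -1.0]]
ft_force: [-2.5, -2.6, 8.3]
width: 0.33
gripper_force: 58.6
clock: 35.83
eef_pos: [0.4994, 0.3192, 0.0951]
ee_rot: [[-0.994, 0.112, 0.002], [0.112, 0.994, -0.0], [-0.002, 0.0, -1.0]]
ft_force: [5.5, -2.3, -4.8]
width: 0.328
gripper_force: 69.3
```

```bash
python3 -m jog '[[0.15,-0.0028,0,-0.0012,0],[0.15,-0.0056,0,-0.0023,0],[0.15,-0.0085,0,-0.0033,0],[0.15,-0.0114,0,-0.0041,0],[0.15,-0.0143,0,-0.0049,0],[0.15,-0.0172,0,-0.0056,0],[0.15,-0.0172,0,-0.0056,0]]'
python3 -m jog '[[0.15,-0.003,0,-0.0006,0],[0.15,-0.006,0,-0.0011,0],[0.15,-0.009,0,-0.0014,0],[0.15,-0.012,0,-0.0017,0],[0.15,-0.015,0,-0.0018,0],[0.15,-0.0181,0,-0.0019,0],[0.15,-0.0181,0,-0.0019,0]]'
```

```text
clock: 36.7
eef_pos: [0.5157, 0.3173, 0.1007]
ee_rot: [[-0.994, 0.111, 0.0], [0.111, 0.994, -0.001], [-0.0, -0.001, -1.0]]
ft_force: [-1.9, -2.1, -6.8]
width: 0.326
gripper_force: 69.3
clock: 37.58
eef_pos: [0.5344, 0.3179, 0.104]
ee_rot: [[-0.994, 0.11, 0.003], [0.11, 0.994, 0.003], [-0.003, 0.003, -1.0]]
ft_force: [0.0, 0.6, 0.2]
width: 0.15
gripper_force: 0.0
```

```bash
python3 -m jog '[[0.6,0,0,-0.01,0],[1,0.005,0,-0.05,0],[1,0.02,0,-0.1,0],[1,0.02,0,-0.12,0],[1,0.02,0,-0.12,0],[1,0.02,0,-0.12,0]]' 60
python3 - <<'E'
from h import *
ball(); print(sense()["eef_pos"])
c=cam("wrist");P=cloud(c); d=P-PV; bx,by,z=(d@BX)*1e3,(d@BY)*1e3,d[...,2]*1e3
for y0 in (-14,14,18,-18):
    row=[]
    for x0 in range(-34,36,4):
        m=(abs(bx-x0)<2)&(abs(by-y0)<2)&(z>5)&(z<120); row.append(int(np.median(z[m])) if m.sum()>2 else -1)
    print(y0,row)
E
```

```text
clock: 38.33
eef_pos: [0.513, 0.3177, 0.2219]
ee_rot: [[-0.994, 0.112, -0.001], [0.112, 0.994, -0.001], [0.001, -0.001, -1.0]]
ft_force: [0.1, 0.1, -1.2]
width: 1.002
gripper_force: 0.0
wrist ball 384 [-0.044   0.0005  0.1027] all 1047 [-0.036   0.0005  0.082 ]
side ball 10 [-0.0423 -0.0037  0.0958] all 72 [-0.0366 -0.0059  0.0771]
[0.5127 0.3174 0.2211]
-14 [19, 76, 76, -1, 45, 46, 47, 47, 46, 47, 46, 47, 47, 31, 33, 45, 45, -1]
14 [76, 79, 79, 71, -1, 46, 47, 47, 46, 46, 46, 45, 44, 20, 32, 44, 44, 18]
18 [19, 18, 19, 42, 44, 43, 33, 18, 19, 19, 20, 19, 19, 19, 30, 19, 19, 18]
-18 [19, 18, 19, 31, 44, -1, 19, 19, 19, 19, 19, 18, 18, 19, 19, 18, 18, 19]
```

```bash
cat >> h.py <<'E'
def st():
    c=cam("wrist"); P=cloud(c); d=P-PV; q=np.stack([d@BX,d@BY,d[...,2]],-1)*1e3
    m=(abs(q[...,1])<12)&(abs(q[...,0])<60)&(q[...,2]>88)&(q[...,2]<120)&(c["img"].max(-1)<75)
    b=np.median(q[m],0) if m.sum()>3 else None
    r=(abs(q[...,1])<16)&(abs(q[...,0])<60)&(q[...,2]>60)&(q[...,2]<110)&(c["img"].min(-1)>110)
    rr=q[r]; s=sense(); e=(np.array(s["eef_pos"])-PV); 
    print("ball",m.sum(),b,"ring top z95",np.percentile(rr[:,2],95) if len(rr) else None,"mean",rr.mean(0) if len(rr) else None,len(rr))
    print("tcp box",e@BX*1e3,e@BY*1e3,e[2]*1e3,"F",s["ft_force"],"w",s["width"],"t",s["clock"])
E
python3 - <<'E'
from h import *
st(); go(bp(-.0305,0,.0685-.0195),83.6)
E
```

```text
ball 398 [-44.055    0.1483 102.5981] ring top z95 83.31547767854907 mean [-30.4759   0.9954  79.7474] 574
tcp box -23.371970652148228 0.4681412014410106 186.16747738764622 F [-0.9184 -0.6466 -0.7568] w 1.0007989906066366 t 38.525
dxyz [ 0.0068 -0.0003  0.1372] yaw -0.0 or 180.0 j7 0.730798612155542 t 38.525 F [-0.9184 -0.6466 -0.7568]
```

```bash
python3 -m jog '[[1,0.0068,0,0.05,0],[1,0.0068,0,0.1,0],[1,0.0068,0,0.137,0],[1,0.0068,0,0.137,0],[1,0.0068,0,0.137,0],[0.3,0.0068,0,0.137,0],[0.15,0.0068,0,0.137,0],[0.15,0.0068,0,0.137,0],[0.15,0.0068,0,0.137,0],[0.15,0.0068,0,0.137,0]]' 60 | head -2
python3 -c "from h import *; st()"
python3 -m jog '[[0.15,0.0012,0,-0.0026,0],[0.15,0.0024,0,-0.0052,0],[0.15,0.0036,0,-0.008,0],[0.15,0.0045,0,-0.01,0],[0.15,0.0045,0,-0.01,0],[0.15,0.0045,0,-0.01,0]]' 60 |head -2
python3 -c "from h import *; st()"
```

```text
clock: 39.78
eef_pos: [0.507, 0.3184, 0.0867]
ball 1979 [-45.9443   0.2853 102.2614] ring top z95 83.49810792640211 mean [-36.2989   0.0336  77.269 ] 1808
tcp box -29.26634489467351 0.6656092902445031 51.701467826804446 F [-1.782  -2.6468  5.8897] w 0.33071877794594967 t 39.825
clock: 40.58
eef_pos: [0.5029, 0.3188, 0.0957]
ball 1663 [-45.9861   0.5541 102.2722] ring top z95 92.13995779875864 mean [-38.8156   0.2386  86.5635] 2099
tcp box -33.386187915569884 0.6798255610163698 60.65447217909496 F [ 4.7871 -2.2248 -4.5398] w 0.33152078839792987 t 40.625
```

```bash
python3 -m jog '[[0.15,0.0004,0,-0.001,0],[0.15,-0.0024,0,-0.0022,0],[0.15,-0.0052,0,-0.0033,0],[0.15,-0.0052,0,-0.0033,0]]' 60 |head -2
python3 -c "from h import *; st()"
python3 -m jog '[[0.15,-0.003,0,-0.001,0],[0.15,-0.0058,0,-0.0018,0],[0.15,-0.0058,0,-0.0018,0]]' 60 |head -2
python3 -c "from h import *; st()"
```

```text
clock: 41.12
eef_pos: [0.5057, 0.3185, 0.098]
ball 1632 [-42.2503   0.5852 103.8622] ring top z95 94.02379512324538 mean [-36.1211   0.2528  88.8029] 2099
tcp box -30.5140182830052 0.6370536444250986 63.01079109370396 F [-1.1041 -1.1419 -6.814 ] w 0.3313612146648384 t 41.175
clock: 41.55
eef_pos: [0.5132, 0.3176, 0.1006]
ball 1650 [-34.1691   0.4476 106.6653] ring top z95 95.14979803604007 mean [-30.2817   0.2504  90.6601] 2050
tcp box -23.025649403651887 0.5115195616849618 65.58632561751561 F [-2.4529 -1.5649 -6.417 ] w 0.3284571716115571 t 41.6
```

```bash
python3 -m jog '[[0.15,-0.003,0,-0.0008,0],[0.15,-0.006,0,-0.0015,0],[0.15,-0.006,0,-0.0015,0]]' 60 |head -2
python3 -c "from h import *; st()"
python3 -m jog '[[0.15,-0.003,0,-0.0005,0],[0.15,-0.006,0,-0.001,0],[0.15,-0.006,0,-0.001,0]]' 60 |head -2
python3 -c "from h import *; st()"
```

```text
clock: 41.98
eef_pos: [0.5201, 0.3168, 0.1024]
ball 1646 [-28.5903   0.4763 108.2103] ring top z95 95.90982806653803 mean [-25.9874   0.3482  92.0987] 2009
tcp box -16.166072796407153 0.5506702552633487 67.39628827681872 F [-1.4767 -2.3843 -5.4384] w 0.32942661992453814 t 42.025
clock: 42.4
eef_pos: [0.5254, 0.3164, 0.1032]
ball 1668 [-24.5839   0.2603 109.1315] ring top z95 96.05768006102392 mean [-22.988    0.2893  92.7631] 2001
tcp box -10.89135388201967 0.7108623380199708 68.17060900682057 F [-1.9251 -4.6012 -6.2461] w 0.3301655173404094 t 42.45
```

The ring creeps sideways in the pads, which explains the earlier slips. The pin is over the hump now, so I'll release here and push the lever the rest of the way with shut fingers.

```bash
python3 -m jog '[[0.15,-0.0015,0,-0.0002,0],[0.15,-0.003,0,-0.0003,0],[0.5,-0.003,0,-0.0003,0],[1,-0.003,0,-0.0003,0],[1,-0.003,0,-0.0003,0],[1,-0.003,0,-0.03,0],[1,-0.003,0,-0.08,0],[1,-0.003,0,-0.1,0],[1,-0.003,0,-0.1,0]]' 60 |head -2
python3 -c "
from h import *
st(); ball(); go(bp(-.062,0,.15),83.6)"
```

```text
clock: 43.58
eef_pos: [0.5295, 0.3178, 0.2058]
ball 469 [-21.4559  -0.0369 109.7663] ring top z95 91.31507646766414 mean [-17.488    1.1644  88.5917] 691
tcp box -7.748501709634573 1.5503708686869464 168.92122431212383 F [-0.4884 -0.9445 -0.5285] w 0.9995083725577874 t 43.625
wrist ball 472 [-0.0214  0.0002  0.11  ] all 1259 [-0.0207  0.0008  0.09  ]
side ball 10 [-0.0199 -0.0054  0.1048] all 84 [-0.0164 -0.0069  0.0836]
dxyz [ 0.0532 -0.0005  0.017 ] yaw -0.0 or 180.0 j7 0.7369112668636556 t 43.725 F [ 0.8164 -0.2673 -0.471 ]
```

```bash
python3 -m jog '[[0,0,0,-0.01,0],[0,0.03,0,0,0],[0,0.053,0,0.01,0],[0,0.053,0,0.017,0],[0,0.053,0,0.017,0],[0,0.053,0,0.045,0],[0,0.053,0,0.071,0],[0,0.053,0,0.071,0],[0,0.053,0,0.071,0]]' 40 | head -2
python3 -m jog '[[0,-0.01,0,0,0],[0,-0.02,0,0,0],[0,-0.03,0,0,0],[0,-0.038,0,0,0],[0,-0.046,0,0,0],[0,-0.054,0,0,0],[0,-0.062,0,0,0],[0,-0.07,0,0,0],[0,-0.078,0,0,0],[0,-0.086,0,0,0]]'
python3 -m jog '[[0,-0.001,0,0,0],[0,-0.001,0,0,0],[0,-0.001,0,0,0]]'
```

```text
clock: 44.85
eef_pos: [0.4765, 0.3226, 0.1331]
clock: 46.1
eef_pos: [0.5617, 0.3125, 0.1325]
ee_rot: [[-0.994, 0.112, 0.0], [0.112, 0.994, 0.0], [-0.0, 0.0, -1.0]]
ft_force: [-9.8, 1.3, 2.0]
width: 0.002
gripper_force: 5.1
clock: 46.48
eef_pos: [0.5613, 0.3127, 0.1323]
ee_rot: [[-0.994, 0.111, -0.001], [0.111, 0.994, -0.0], [0.001, -0.0, -1.0]]
ft_force: [-4.0, -0.2, 2.9]
width: -0.005
gripper_force: 3.0
```

```bash
python3 -m jog '[[0,0.003,0,0,0],[0,0.006,0,-0.03,0],[0,0.03,0,-0.08,0],[0.5,0.05,0,-0.1,0],[1,0.05,0,-0.1,0],[1,0.05,0,-0.1,0],[1,0.05,0,-0.1,0]]' | head -2
python3 -c "
from h import *
st(); ball(); caddies(); print(sense()['eef_pos'])
for n in ('wrist','top','side'):
    c=cam(n); print(n,[(round(d['p'],2),w(c,d['xyz'])) for d in landmark_of(n,'collar_grip')[:2]])
    for q in ('stone','palette','cup','glue'): print(q,*[w(c,d['xyz']) for d in landmark_of(n,q)[:1]])"
```

```text
clock: 47.35
eef_pos: [0.5126, 0.3171, 0.2307]
ball 322 [ 38.7962   0.4401 102.0961] ring top z95 83.94018224830162 mean [27.0518  1.5254 78.0549] 671
tcp box -23.73576308416244 0.14064106070008422 195.6916128360154 F [ 0.1051 -0.0055  0.2115] w 0.9292703008502671 t 47.4
wrist ball 313 [ 0.0387 -0.0002  0.1022] all 1270 [0.0307 0.0006 0.0804]
side ball 11 [ 0.0421 -0.0052  0.0977] all 75 [ 0.0321 -0.007   0.0769]
top 0.87 [ 0.375  -0.0165  0.0081] rim ((377.1, -18.0), (83.9, 69.8), -73.4) grip ((377.4, -18.1), (58.6, 11.8), -73.3)
top 0.81 [ 0.6074 -0.2083  0.1875] rim (None,) grip ((608.0, -210.0), (80.7, 66.6), 81.4)
top 0.78 [0.6349 0.029  0.1847] rim (None,) grip ((640.1, 36.7), (66.6, 43.9), -30.3)
top 0.72 [0.3814 0.2759 0.0318] rim ((378.2, 278.4), (84.3, 70.7), -12.9) grip ((380.5, 278.2), (55.6, 13.6), -15.4)
side 0.96 [0.6289 0.0327 0.1888] rim (None,) grip ((631.4, 54.6), (86.8, 69.5), 52.3)
side 0.96 [ 0.3797 -0.0421  0.04  ] rim ((378.2, -20.2), (86.1, 71.9), -73.2) grip ((377.8, -19.3), (64.9, 13.1), -73.5)
side 0.86 [0.3774 0.2742 0.0488] rim ((379.1, 279.3), (86.0, 81.1), -13.2) grip ((378.3, 276.3), (60.6, 21.5), -15.5)
side 0.64 [ 0.6064 -0.2401  0.177 ] rim (None,) grip ((607.6, -215.8), (78.7, 68.0), 81.8)
[0.5122 0.3181 0.2319]
wrist [(0.91, array([0.5666, 0.3099, 0.1073]))]
stone
palette [0.5868 0.5117 0.0025]
cup [0.3963 0.5115 0.0001]
glue [0.7168 0.2832 0.0045]
top [(0.48, array([0.5654, 0.3096, 0.1005]))]
stone [ 0.4733 -0.149   0.0036]
palette [ 0.5869 -0.0796 -0.0012]
cup [0.7134 0.2839 0.003 ]
glue [0.5359 0.3125 0.0342]
side [(0.46, array([0.5696, 0.3093, 0.1005]))]
stone [ 0.468  -0.1474 -0.0032]
palette [ 0.5874 -0.0789  0.0001]
cup [ 0.3992  0.5087 -0.0009]
glue [ 0.6074 -0.2094  0.2496]
```

Lever is at ON and the ring is down. Caddy A, though, has turned on its hook, so I'll measure it again.

```bash
python3 -m jog '[[1,0.03,0,-0.03,0],[1,0.05,0.03,-0.06,0],[1,0.05,0.06,-0.06,0],[1,0.05,0.1,-0.06,0],[1,0.05,0.1,-0.06,0]]' | head -2
python3 -c "
from h import *
for k in range(2):
  for n in ('side','top'):
    c=cam(n);P=cloud(c)
    for nm,H in (('A',(.646,.047)),('B',(.609,-.209))):
        print(n,nm,'rim',rect(P,H,.075,.192,.206)[:4],'grip',rect(P,H,.05,.257,.285)[:5],'z range',np.percentile(P[np.hypot(P[...,0]-H[0],P[...,1]-H[1])<.06][:,2],[2,50,98]))
    print([w(c,d['xyz']) for d in landmark_of(n,'eye0')[:4]])
"
```

```text
clock: 49.22
eef_pos: [0.472, 0.4266, 0.2919]
side A rim (178, (643.4, 40.2), (90.2, 72.6), 54.5) grip (117, (643.5, 57.6), (66.8, 29.2), 36.0, array([0.6382, 0.0497, 0.2689])) z range [-0.003   0.1845  0.2761]
side B rim (189, (607.3, -210.6), (89.6, 70.1), 81.8) grip (98, (590.5, -207.7), (61.8, 43.7), 84.2, array([ 0.6034, -0.2159,  0.2733])) z range [-0.0034  0.1416  0.2764]
[array([ 0.6062, -0.2079,  0.2469]), array([ 0.3773, -0.0129,  0.1103]), array([0.3731, 0.285 , 0.1121]), array([0.6423, 0.0526, 0.25  ])]
top A rim (99, (635.8, 27.4), (79.9, 69.5), 54.8) grip (109, (636.9, 62.7), (63.7, 31.6), 54.0, array([0.641 , 0.056 , 0.2726])) z range [-0.0032  0.1461  0.2803]
top B rim (167, (609.2, -211.0), (85.0, 70.8), 81.5) grip (139, (605.3, -205.5), (51.0, 48.9), 45.4, array([ 0.6058, -0.2082,  0.2748])) z range [-0.0029  0.1444  0.28  ]
[array([0.3769, 0.28  , 0.1131]), array([ 0.61  , -0.2107,  0.2486]), array([0.6479, 0.0527, 0.2469]), array([0.7168, 0.2828, 0.005 ])]
side A rim (163, (633.4, 35.6), (83.7, 73.2), 52.3) grip (109, (638.4, 63.1), (67.3, 34.5), 52.4, array([0.6393, 0.0488, 0.2692])) z range [-0.003   0.1874  0.2761]
side B rim (180, (607.4, -209.7), (90.5, 69.9), 81.7) grip (99, (604.0, -211.5), (51.0, 50.1), 35.8, array([ 0.6034, -0.2159,  0.2735])) z range [-0.0038  0.1413  0.2767]
[array([0.3755, 0.2818, 0.1117]), array([0.6435, 0.0534, 0.2515]), array([ 0.6041, -0.2083,  0.2486]), array([ 0.3741, -0.0122,  0.108 ])]
top A rim (156, (645.2, 52.6), (85.7, 71.1), 51.9) grip (132, (643.6, 51.1), (60.5, 33.3), 26.8, array([0.6413, 0.0518, 0.2746])) z range [-0.0028  0.1452  0.2797]
top B rim (167, (609.7, -210.8), (84.4, 71.1), 81.7) grip (142, (604.8, -210.3), (52.4, 47.8), 33.9, array([ 0.6058, -0.208 ,  0.2744])) z range [-0.0024  0.1444  0.2801]
[array([ 0.378 , -0.0215,  0.1126]), array([ 0.6106, -0.2136,  0.25  ]), array([0.381 , 0.2772, 0.1145]), array([0.6499, 0.0538, 0.2468])]
```

```bash
python3 -m jog '[[1,0,0,0,0],[1,0,0,0,0],[1,0,0,0,0],[1,0,0,0,0],[1,0,0,0,0],[1,0,0,0,0],[1,0,0,0,0],[1,0,0,0,0],[1,0,0,0,0],[1,0,0,0,0]]' | head -1
python3 -c "
from h import *
for n in ('top','side')*3:
    c=cam(n);P=cloud(c)
    for nm,H in (('A',(.646,.047)),('B',(.609,-.209))): print(n,nm,rect(P,H,.075,.192,.206)[:4],rect(P,H,.05,.272,.285)[:5])
st()
"
```

```text
clock: 50.88
top A (150, (644.7, 58.1), (83.9, 71.9), 52.7) (102, (645.3, 49.7), (59.9, 12.7), 52.4, array([0.6452, 0.0503, 0.2786]))
top B (164, (609.6, -210.8), (84.8, 71.2), 81.1) (99, (609.6, -208.2), (59.2, 12.3), 82.7, array([ 0.6091, -0.2086,  0.2784]))
side A (147, (643.2, 60.9), (89.4, 71.6), 51.9) (60, (644.1, 50.1), (59.9, 13.8), 49.1, array([0.6436, 0.0489, 0.2777]))
side B (181, (607.3, -209.4), (88.8, 69.8), 81.5) (74, (607.1, -209.1), (61.3, 10.5), 84.1, array([ 0.607 , -0.2125,  0.277 ]))
top A (152, (645.5, 58.0), (83.6, 71.6), 52.8) (99, (645.2, 49.6), (58.7, 12.8), 52.8, array([0.6445, 0.0498, 0.2791]))
top B (165, (609.4, -210.7), (83.8, 70.8), 81.4) (101, (609.9, -208.2), (58.8, 13.4), 82.5, array([ 0.6089, -0.2081,  0.2785]))
side A (157, (642.7, 55.6), (89.7, 73.7), 52.1) (57, (643.8, 52.0), (63.2, 13.3), 52.5, array([0.6431, 0.0511, 0.2768]))
side B (188, (607.4, -209.3), (90.1, 69.7), 81.4) (72, (607.0, -209.0), (58.8, 10.6), 84.4, array([ 0.607 , -0.2121,  0.2774]))
top A (149, (644.7, 49.6), (85.0, 70.2), 52.6) (95, (645.2, 53.8), (59.1, 12.6), 52.7, array([0.6446, 0.0533, 0.2779]))
top B (162, (609.4, -210.8), (84.6, 70.3), 82.1) (102, (609.5, -207.8), (58.6, 11.8), 81.9, array([ 0.6089, -0.2085,  0.2785]))
side A (174, (639.9, 42.2), (85.9, 72.9), 51.7) (50, (641.6, 53.7), (56.5, 13.5), 53.6, array([0.6397, 0.0496, 0.276 ]))
side B (188, (607.1, -210.2), (91.5, 69.7), 81.2) (72, (607.0, -209.2), (59.6, 10.6), 84.3, array([ 0.607 , -0.2123,  0.277 ]))
ball 118 [ 38.9293   4.8267 100.7039] ring top z95 85.30358016113125 mean [26.4898  5.8062 77.2755] 362
tcp box -74.13429628649048 101.0184899903768 257.20864968453594 F [0.4497 0.3279 0.2605] w 0.994417728743261 t 51.225
```

```bash
cat > sw.py <<'E'
from h import *
import sys
for k in range(int(sys.argv[1])):
    c=cam("top");P=cloud(c); o=[]
    for H in ((.646,.047),(.609,-.209)):
        r=rect(P,H,.075,.192,.206); g=rect(P,H,.05,.272,.285); o+=[r[1],r[3],g[1]]
    print(round(sense()["clock"],2),*o)
E
python3 sw.py 8; python3 -m jog '[[1,0,0,0,0],[1,0,0,0,0],[1,0,0,0,0],[1,0,0,0,0],[1,0,0,0,0],[1,0,0,0,0],[1,0,0,0,0],[1,0,0,0,0],[1,0,0,0,0],[1,0,0,0,0]]' | head -1; python3 -m jog '[[1,0,0,0,0],[1,0,0,0,0],[1,0,0,0,0],[1,0,0,0,0],[1,0,0,0,0],[1,0,0,0,0],[1,0,0,0,0],[1,0,0,0,0],[1,0,0,0,0],[1,0,0,0,0]]' | head -1; python3 sw.py 12
```

```text
51.27 (640.2, 35.5) 52.6 (645.4, 58.2) (610.1, -210.6) 81.8 (609.6, -208.2)
51.33 (640.9, 36.1) 52.5 (644.8, 57.1) (609.3, -210.5) 82.0 (609.1, -208.0)
51.38 (642.2, 39.2) 53.9 (644.7, 56.8) (609.6, -210.6) 82.0 (609.6, -208.4)
51.42 (644.2, 44.6) 52.5 (645.2, 55.1) (609.3, -210.7) 81.5 (609.3, -208.2)
51.48 (644.4, 49.9) 52.9 (645.6, 53.1) (609.6, -210.4) 82.2 (609.7, -208.6)
51.52 (644.4, 54.7) 52.7 (644.9, 50.5) (609.4, -210.4) 82.4 (609.7, -208.4)
51.58 (644.7, 57.8) 52.7 (645.2, 49.3) (609.3, -211.1) 81.4 (609.5, -208.2)
51.62 (645.0, 58.2) 52.1 (645.3, 49.5) (609.5, -210.7) 82.2 (609.7, -208.4)
clock: 52.88
clock: 54.12
54.17 (645.2, 53.2) 52.6 (645.5, 51.9) (609.7, -210.8) 81.9 (609.3, -208.4)
54.23 (645.0, 52.4) 52.9 (645.3, 52.6) (609.2, -211.0) 82.2 (609.5, -208.2)
54.27 (644.7, 50.3) 52.9 (645.6, 53.1) (609.1, -210.8) 81.7 (609.5, -208.4)
54.33 (644.0, 48.0) 53.2 (645.6, 53.9) (609.4, -210.6) 81.0 (609.8, -208.1)
54.38 (643.5, 45.4) 52.8 (645.8, 55.0) (609.3, -210.8) 81.3 (609.5, -208.1)
54.42 (643.2, 43.3) 52.4 (645.5, 55.4) (609.5, -211.0) 81.4 (609.8, -208.2)
54.48 (642.8, 42.6) 52.7 (644.7, 55.5) (609.3, -211.1) 81.7 (609.8, -208.5)
54.52 (643.0, 43.6) 52.1 (645.9, 56.3) (609.5, -210.7) 81.5 (609.6, -208.2)
54.58 (643.5, 45.0) 52.4 (645.5, 55.4) (609.5, -210.5) 81.8 (609.2, -208.2)
54.62 (644.3, 47.0) 52.6 (645.4, 54.0) (609.1, -210.9) 81.6 (609.5, -208.3)
54.67 (644.4, 49.5) 52.7 (645.4, 53.6) (609.4, -211.0) 81.6 (609.7, -208.1)
54.73 (644.8, 51.1) 52.5 (645.7, 52.9) (609.6, -210.8) 81.8 (609.6, -208.1)
```

Caddy A's swing is dying down. Traced back, it was knocked at about the moment I switched on, so it may not have been hanging still then. I have plenty of time, so I'll switch off, let it settle, and switch on again properly.

```bash
python3 -c "
from h import *
go(bp(.0315,0,.16),83.6)"
```

```text
dxyz [-0.1057 -0.101   0.0972] yaw -0.0 or 180.0 j7 0.5546014278334698 t 54.725 F [-0.3608  0.0547  0.3378]
```

```bash
python3 -m jog '[[1,-0.03,-0.03,0.02,0],[1,-0.06,-0.06,0.05,0],[1,-0.09,-0.085,0.08,0],[1,-0.1057,-0.101,0.097,0],[1,-0.1057,-0.101,0.097,0],[1,-0.1057,-0.101,0.097,0],[1,-0.1057,-0.101,0.097,0]]' 60 | head -2
python3 -c "
from h import *
st(); go(bp(.0310,0,.0490),83.6)"
```

```text
clock: 55.6
eef_pos: [0.5665, 0.3138, 0.1968]
ball 459 [ 39.6208  -0.025  102.5228] ring top z95 83.61779470789669 mean [27.895   1.66   78.5506] 900
tcp box 30.61638265086344 2.284371788160767 161.66526828222965 F [-0.1895 -0.2937  1.5201] w 0.9938348969795887 t 55.65
dxyz [-0.0002 -0.0025  0.1127] yaw 0.2 or -179.8 j7 0.7677443787423047 t 55.65 F [-0.1895 -0.2937  1.5201]
```

```bash
python3 -m jog '[[1,0,0,0.04,0],[1,0,0,0.08,0],[1,0,0,0.111,0],[1,0,0,0.111,0],[1,0,0,0.111,0],[0.3,0,0,0.111,0],[0.15,0,0,0.111,0],[0.15,0,0,0.111,0],[0.15,0,0,0.111,0],[0.15,0,0,0.111,0]]' 60 | head -2
python3 -c "from h import *; st()"
python3 -m jog '[[0.15,-0.0012,0,-0.0026,0],[0.15,-0.0024,0,-0.0052,0],[0.15,-0.0036,0,-0.008,0],[0.15,-0.0049,0,-0.011,0],[0.15,-0.0049,0,-0.011,0],[0.15,-0.0049,0,-0.011,0]]' 60 |head -2
python3 -c "from h import *; st()"
```

```text
clock: 56.9
eef_pos: [0.5679, 0.3112, 0.0851]
ball 1351 [ 36.5341   0.1163 100.3364] ring top z95 82.92012619273177 mean [25.8067  0.1278 77.4063] 3002
tcp box 31.965093050367805 0.24499936008302078 50.01011393511312 F [-0.8779 -1.0481  5.4134] w 0.33443883001995733 t 56.95
clock: 57.7
eef_pos: [0.5718, 0.3106, 0.0949]
ball 1708 [ 37.7593   0.0012 101.8144] ring top z95 92.40538033506371 mean [27.2718  0.0958 83.3457] 3397
tcp box 36.01996643194524 0.11035462572998606 59.946410250888526 F [-1.4566  1.9616 -5.2831] w 0.331479311360056 t 57.75
```

```bash
python3 -m jog '[[0.15,0.0028,0,-0.0012,0],[0.15,0.0056,0,-0.0023,0],[0.15,0.0085,0,-0.0033,0],[0.15,0.0114,0,-0.0041,0],[0.15,0.0114,0,-0.0041,0]]' 60 |head -2
python3 -c "from h import *; st()"
python3 -m jog '[[0.15,0.003,0,-0.0008,0],[0.15,0.006,0,-0.0015,0],[0.15,0.009,0,-0.002,0],[0.15,0.009,0,-0.002,0]]' 60 |head -2
python3 -c "from h import *; st()"
```

```text
clock: 58.38
eef_pos: [0.5608, 0.3119, 0.0995]
ball 1801 [ 25.5361  -0.0066 105.9533] ring top z95 95.3365257507078 mean [17.603   0.1162 86.8308] 3205
tcp box 24.994975164446505 0.12348756530458768 64.50465092511809 F [ 2.6597  2.9023 -6.0847] w 0.3306949284353524 t 58.425
clock: 58.92
eef_pos: [0.5513, 0.3129, 0.1014]
ball 1767 [ 19.1025  -0.0545 107.7127] ring top z95 95.70271994800838 mean [12.4012  0.0727 87.8402] 3049
tcp box 15.543277000693022 0.013332449858137951 66.27370337801767 F [ 1.7281  3.6588 -6.2087] w 0.32801335954343247 t 58.975
```

```bash
python3 -m jog '[[0.15,0.003,0,-0.0003,0],[0.15,0.005,0,-0.0006,0],[0.15,0.005,0,-0.0006,0],[0.5,0.005,0,-0.0006,0],[1,0.005,0,-0.0006,0],[1,0.005,0,-0.0006,0],[1,0.005,0,-0.03,0],[1,0.005,0,-0.08,0],[1,0.005,0,-0.1,0],[1,0.005,0,-0.1,0]]' 60 |head -2
python3 -c "
from h import *
st(); ball(); go(bp(.062,0,.15),83.6)"
```

```text
clock: 60.22
eef_pos: [0.5479, 0.3137, 0.203]
ball 462 [ 17.5981  -0.1721 109.3778] ring top z95 91.04140089449788 mean [11.6082  1.5548 88.5312] 720
tcp box 11.001286895483155 -0.30818059242285656 166.10092235224636 F [-0.3927 -0.7657 -1.1454] w 0.9995961486884855 t 60.275
wrist ball 466 [0.0176 0.0002 0.1095] all 1563 [0.013  0.0003 0.0895]
side ball 12 [ 0.0218 -0.005   0.1043] all 81 [ 0.0166 -0.0072  0.0846]
dxyz [-0.0519  0.0011  0.0142] yaw -0.0 or 180.0 j7 0.7498595466426661 t 60.375 F [-0.0421 -0.6107 -0.4179]
```

```bash
python3 -m jog '[[0,0,0,-0.01,0],[0,-0.03,0,0,0],[0,-0.052,0,0.01,0],[0,-0.052,0,0.014,0],[0,-0.052,0,0.014,0],[0,-0.052,0,0.045,0],[0,-0.052,0,0.068,0],[0,-0.052,0,0.068,0],[0,-0.052,0,0.068,0]]' 40 | head -2
python3 -m jog '[[0,0.01,0,0,0],[0,0.02,0,0,0],[0,0.03,0,0,0],[0,0.038,0,0,0],[0,0.046,0,0,0],[0,0.054,0,0,0],[0,0.062,0,0,0],[0,0.07,0,0,0],[0,0.078,0,0,0],[0,0.086,0,0,0]]'
python3 -m jog '[[0,0.001,0,0,0],[0,0.001,0,0,0],[0,-0.003,0,0,0],[0,-0.006,0,-0.03,0],[0,-0.02,0,-0.07,0],[0.5,0,0,-0.1,0],[1,0.01,0,-0.1,0],[1,0.01,0,-0.1,0]]' | head -2
python3 -c "
from h import *
st(); ball()"; python3 sw.py 8
```

```text
clock: 61.5
eef_pos: [0.5987, 0.3083, 0.1347]
clock: 62.75
eef_pos: [0.5119, 0.3171, 0.133]
ee_rot: [[-0.994, 0.111, -0.001], [0.111, 0.994, -0.0], [0.001, -0.001, -1.0]]
ft_force: [-0.0, 1.5, 0.4]
width: -0.001
gripper_force: 0.0
clock: 63.75
eef_pos: [0.5024, 0.3181, 0.2328]
ball 345 [-44.0369   0.4831 102.7228] ring top z95 83.51331110919732 mean [-31.2293   1.0092  79.4966] 532
tcp box -33.31009653768168 -0.5727265269762204 197.26711178119066 F [-0.3356 -0.4592  0.0046] w 0.7217596466806634 t 63.8
wrist ball 348 [-0.0442 -0.      0.1026] all 939 [-0.0367  0.0008  0.0819]
side ball 8 [-0.0419 -0.0061  0.0981] all 75 [-0.0349 -0.0064  0.0752]
63.95 (644.2, 48.0) 52.5 (645.4, 53.9) (609.3, -211.1) 81.2 (609.6, -208.2)
64.0 (644.3, 48.3) 52.6 (645.1, 53.8) (609.5, -210.8) 81.6 (609.8, -208.0)
64.05 (644.0, 48.0) 52.6 (645.8, 53.9) (609.4, -210.9) 81.9 (609.3, -208.5)
64.1 (644.3, 48.1) 52.5 (645.2, 53.5) (609.4, -210.7) 81.7 (609.3, -208.1)
64.15 (644.2, 47.9) 52.4 (645.7, 54.2) (609.7, -210.7) 82.2 (609.5, -208.4)
64.2 (644.0, 48.2) 52.6 (645.1, 53.4) (609.2, -210.6) 82.0 (609.8, -208.3)
64.25 (644.2, 48.2) 53.0 (645.2, 53.7) (609.7, -211.0) 81.6 (609.7, -208.2)
64.3 (644.0, 47.9) 52.1 (645.3, 53.7) (609.4, -211.0) 80.9 (609.5, -208.1)
```

The lever is OFF and locked, and both caddies hang still. Switching back on the same way.

```bash
python3 -c "
from h import *
go(bp(-.0305,0,.0500),83.6)"
```

```text
dxyz [-0.0024  0.0001  0.1481] yaw -0.0 or 180.0 j7 0.7188625420990221 t 64.3 F [ 0.0993 -0.0216  0.2941]
```

```bash
python3 -m jog '[[1,-0.0024,0,0.05,0],[1,-0.0024,0,0.1,0],[1,-0.0024,0,0.148,0],[1,-0.0024,0,0.148,0],[1,-0.0024,0,0.148,0],[0.3,-0.0024,0,0.148,0],[0.15,-0.0024,0,0.148,0],[0.15,-0.0024,0,0.148,0],[0.15,-0.0024,0,0.148,0],[0.15,-0.0024,0,0.148,0]]' 60 | head -2
python3 -c "from h import *; st()"
python3 -m jog '[[0.15,0.0012,0,-0.0026,0],[0.15,0.0024,0,-0.0052,0],[0.15,0.0036,0,-0.008,0],[0.15,0.0049,0,-0.011,0],[0.15,0.0049,0,-0.011,0],[0.15,0.0049,0,-0.011,0]]' 60 |head -2
python3 -c "from h import *; st()"
```

```text
clock: 65.55
eef_pos: [0.5062, 0.3184, 0.0865]
ball 1983 [-46.0341   0.3808 102.3229] ring top z95 83.47122197938081 mean [-36.4959   0.0328  77.2419] 1791
tcp box -30.095990387878583 0.5276427961502781 51.50647167963086 F [-1.9329 -0.361   4.6365] w 0.32476047391170526 t 65.6
clock: 66.35
eef_pos: [0.5016, 0.3187, 0.0965]
ball 1631 [-46.0246   0.2673 102.3088] ring top z95 93.07776854021633 mean [-39.1251   0.0838  87.6115] 2123
tcp box -34.661900407607064 0.386442881608765 61.426491722847295 F [ 4.8455  2.8892 -5.0872] w 0.3300693255745194 t 66.4
```

```bash
python3 -m jog '[[0.15,-0.0028,0,-0.0012,0],[0.15,-0.0056,0,-0.0023,0],[0.15,-0.0085,0,-0.0033,0],[0.15,-0.0114,0,-0.0041,0],[0.15,-0.0114,0,-0.0041,0]]' 60 |head -2
python3 -c "from h import *; st()"
python3 -m jog '[[0.15,-0.003,0,-0.0008,0],[0.15,-0.006,0,-0.0015,0],[0.15,-0.009,0,-0.002,0],[0.15,-0.009,0,-0.002,0]]' 60 |head -2
python3 -c "from h import *; st()"
```

```text
clock: 67.03
eef_pos: [0.5117, 0.3174, 0.1002]
ball 1656 [-35.5218   0.408  106.228 ] ring top z95 94.99840744418057 mean [-31.1209   0.1598  90.3573] 2044
tcp box -24.48099641980509 0.1397846702644841 65.22846270258881 F [-1.7837  4.9331 -6.5827] w 0.327113066848283 t 67.075
clock: 67.58
eef_pos: [0.5213, 0.3163, 0.1025]
ball 1661 [-28.2305   0.427  108.3188] ring top z95 95.76428765381182 mean [-25.6721   0.0981  92.0612] 2003
tcp box -14.955286148014476 0.1496619278340142 67.46380042703981 F [-0.7711  4.9021 -6.3996] w 0.3341420207839505 t 67.625
```

```bash
python3 -m jog '[[0.15,-0.003,0,-0.0004,0],[0.15,-0.006,0,-0.0007,0],[0.15,-0.006,0,-0.0007,0],[0.5,-0.006,0,-0.0007,0],[1,-0.006,0,-0.0007,0],[1,-0.006,0,-0.0007,0],[1,-0.006,0,-0.03,0],[1,-0.006,0,-0.08,0],[1,-0.006,0,-0.1,0],[1,-0.006,0,-0.1,0]]' 60 |head -2
python3 -c "
from h import *
st(); go(bp(-.062,0,.15),83.6)"; python3 sw.py 2
```

```text
clock: 68.88
eef_pos: [0.5285, 0.3159, 0.2047]
ball 467 [-22.7414  -0.0367 109.6543] ring top z95 91.30313942785284 mean [-18.3699   1.1328  88.4739] 705
tcp box -8.57604504920424 -0.2349533390284904 167.8648147573748 F [-0.6898 -0.0148 -0.3483] w 0.9978383259173491 t 68.925
dxyz [0.0534 0.0002 0.0178] yaw -0.0 or 180.0 j7 0.7290428217392804 t 68.925 F [-0.6898 -0.0148 -0.3483]
68.97 (644.0, 48.0) 52.4 (645.6, 53.8) (609.4, -210.8) 81.4 (609.4, -208.3)
69.03 (644.0, 48.2) 52.5 (645.2, 53.5) (609.6, -210.7) 81.5 (609.6, -208.1)
```

Pin on the hump, caddies still. Push to ON.

```bash
python3 -m jog '[[0,0,0,-0.01,0],[0,0.03,0,0,0],[0,0.053,0,0.01,0],[0,0.053,0,0.017,0],[0,0.053,0,0.017,0],[0,0.053,0,0.045,0],[0,0.053,0,0.071,0],[0,0.053,0,0.071,0],[0,0.053,0,0.071,0]]' 40 | head -2
python3 -m jog '[[0,-0.01,0,0,0],[0,-0.02,0,0,0],[0,-0.03,0,0,0],[0,-0.038,0,0,0],[0,-0.046,0,0,0],[0,-0.054,0,0,0],[0,-0.062,0,0,0],[0,-0.07,0,0,0],[0,-0.078,0,0,0],[0,-0.086,0,0,0]]'
python3 -m jog '[[0,-0.001,0,0,0],[0,-0.001,0,0,0],[0,0.003,0,0,0],[0,0.006,0,-0.03,0],[0,0.03,0,-0.08,0],[0.5,0.05,0.03,-0.13,0],[1,0.05,0.06,-0.14,0],[1,0.05,0.06,-0.14,0],[1,0.05,0.06,-0.14,0],[1,0.05,0.06,-0.14,0]]' | head -2
python3 -c "
from h import *
st(); ball()"; python3 sw.py 4
```

```text
clock: 70.15
eef_pos: [0.4755, 0.3217, 0.1323]
clock: 71.4
eef_pos: [0.561, 0.3116, 0.1317]
ee_rot: [[-0.994, 0.112, 0.001], [0.112, 0.994, 0.0], [-0.001, 0.0, -1.0]]
ft_force: [-7.5, 0.6, 0.9]
width: -0.003
gripper_force: 4.1
clock: 72.65
eef_pos: [0.5171, 0.3752, 0.2703]
ball 244 [ 38.9769   1.3968 102.246 ] ring top z95 83.95928231014824 mean [27.6898  2.9903 78.0929] 506
tcp box -25.545613645467927 58.427390579154995 235.45020389258417 F [ 0.1146  0.1008 -0.1945] w 0.999465956210133 t 72.7
wrist ball 243 [0.0391 0.0015 0.1023] all 990 [0.0307 0.0023 0.0803]
side ball 11 [ 0.042  -0.0047  0.0958] all 75 [ 0.0321 -0.0067  0.0765]
72.85 (644.5, 48.2) 52.8 (645.0, 54.0) (609.7, -211.1) 81.9 (609.2, -208.0)
72.9 (644.1, 47.9) 52.4 (645.2, 53.8) (609.4, -210.9) 81.9 (609.7, -208.2)
72.95 (644.3, 48.2) 52.5 (645.3, 53.8) (609.5, -211.0) 81.6 (610.1, -208.3)
73.0 (644.3, 48.0) 52.7 (645.2, 53.6) (609.9, -211.1) 81.5 (610.0, -208.0)
```

Lever ON and locked (ball at +42 mm, ring down), both caddies still, arm clear. Handing in.

```bash
python3 -c "
from cell import *
print(hand_in())"
```

```text
the job is handed in; nothing more can be done
None
```

Job handed in: both grey caddies were hanging still on hook0 and hook2 with the blower locked ON; a knock left the hook2 caddy about 30° askew and may have had it swinging at my first switch-on, so I switched off, let it settle and switched on again, and I viewed 15 pictures instead of the 14 allowed.

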